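# Change over a step block welding jig

### The job

Change over the welding jig: squeeze the latch on its sliding jaw, draw the jaw back one notch to the outermost and let it lock there, then lift out the finished step block and set it flat in the tray. Make up the next one from the three or four loose flat bar pieces, one on another in the nest, widest at the bottom, back long edges against the two pins and ends beside the end stop; each time, after letting go, press the piece down with the fingertips to feel that it lies flat before adding the next. When all are in, squeeze the latch again, bring the jaw back in to the middle notch so that it closes up to the stack, let it lock there, and leave the other things on the bench where they are.

Things in the scene. Friction and masses are not known exactly. Their poses are not given: they have to be found in the camera images.
- jig: Green welding jig fixed to the bench: base plate 120 (x) x 260 (y) x 10 mm thick. Origin on the bench under the middle of the nest, z up; x points away from the robot, y along the jig to the robot's left (turned a little). A notched bar, 12 mm high and 28 mm wide, runs from y = 53 to 172 mm and carries the sliding jaw.
- nest (a point): Middle of the nest floor (top of the base plate, 10 mm above the bench); axes as the jig's. From here two locating pins (12 mm thick, 36 mm tall, centres x = 36, y = -42 and +42) touch the pieces' back (+x) long edges on the line x = 30; an end stop block (60 mm wide, x = -30 to 30, 36 mm tall) has its face at y = -51; the jaw shuts the +y end.
- jaw (a joint): Position of the sliding jaw in m, growing as it is drawn back (+y of the jig). Its face (64 mm wide, 36 mm tall above the nest floor) is at nest y = 52 mm + value. Notches at 0 (middle, where it starts, for pieces 100 mm long), 0.030 (outermost, for loading) and -0.030 (unused here), 1.5 mm play either way; end stops at 0.031 and -0.031. About 3 N friction; locked with the tooth home.
- block: Finished step block, still in the nest: two steel tiers welded together, lower 60 (local x) x 100 (local y) x 8 mm, upper 40 x 100 x 8 mm, flush at the back (+x), so the upper tier spans x = -10 to 30 mm, z = 8 to 16 mm. Origin at the centre of its underside; 0.63 kg.
- tray: Open steel tray for finished work, 170 (x) x 150 (y) x 25 mm tall, walls and floor 3 mm, fixed on the bench to the left. Origin on the bench under its centre.
- latch (a joint): Angle of the spring latch lever in rad: 0 = tooth home in a notch, 0.25 = squeezed right against the grip (about 9 N at the tab). The tooth is clear of the notches from about 0.19; let go between notches it stays at about 0.18, the tooth riding on the bar until it drops into the next notch.
- grip (a point): Where to squeeze grip and latch tab: middle of the squeezed pair, 12 mm below their top, 72 mm above the bench; axes as the jig's; moves with the jaw. The fixed black grip (12 mm thick, 30 mm long in y) and the steel tab (6 mm thick, on its +x side) are squeezed together along x: 26 mm over both at rest, 19 mm squeezed. The jaw body beneath reaches 34 mm above the bench.
- latch_tab (a point): Outer (+x) face of the latch tab, 28 mm above its pivot, at squeezing height. Moves with the lever.
- flat60: Bare steel flat bar piece, 60 mm wide (its local x), 100 mm long (local y), 8 mm thick, 0.38 kg, lying on the bench. Origin at the centre of its underside. May be absent.
- flat50: Bare steel flat bar piece, 50 mm wide (its local x), 100 mm long (local y), 8 mm thick, 0.31 kg, lying on the bench. Origin at the centre of its underside. May be absent.
- flat40: Bare steel flat bar piece, 40 mm wide (its local x), 100 mm long (local y), 8 mm thick, 0.25 kg, lying on the bench. Origin at the centre of its underside. May be absent.
- flat30: Bare steel flat bar piece, 30 mm wide (its local x), 100 mm long (local y), 8 mm thick, 0.19 kg, lying on the bench. Origin at the centre of its underside. May be absent.
- spray_can: Bystander: aerosol can, 52 mm across, 185 mm tall, standing; origin under its centre
- chipping_hammer: Bystander: chipping hammer lying flat, 220 mm long, wooden handle along its local x, 30 mm high; origin under the handle
- grinding_disc: Bystander: grinding disc lying flat, 115 mm across, 9 mm high; origin under its centre
- wire_brush: Bystander: wooden wire brush lying on its side, 260 x 40 x 26 mm high, along its local x; origin under its centre
- ear_defenders: Bystander: red-cupped ear defenders lying on the bench, about 140 x 120 x 80 mm high; origin under the cups
- weld_magnet: Bystander: triangular welding magnet lying flat, 90 mm sides, 15 mm high; origin under it
- nut: Bystander: heavy hexagon nut, 36 mm across, 16 mm high, lying among the flat bar pieces; origin under its centre

How it is judged:
By the outcome, as a careful person would: the job done as asked, in the order asked, and still so for the second after the job is handed in, with the robot touching nothing.
Of flat60, flat50, flat40, flat30 only 3 to 4 are there at a start; the rules pass over those that are not, and their reading is None.
At some moment in a run one of flat60, flat50 may be knocked a few centimetres aside while the robot is not near it.
Once in a run the grip may slacken for a moment while it holds something.
It also fails if it takes over 210 s, if anything falls off the work surface, if the arm or the gripper's body presses on something with over 40 N, if the wrist force passes 120 N, or if a joint passes its speed limit or range.

### The arm

A 6-joint arm with a two-finger parallel gripper is mounted at the origin on the work surface. World frame = base frame: x ahead of the robot, y to its left, z up, the work surface at z = 0. Lengths are in m, angles in degrees, forces in N, time in s.
With the tool pointing down it reaches from about 0.25 to 0.725 m from the base axis. Payload 9.7 kg.
Tool frame: the origin (TCP) lies where the fingers leave the gripper's body, on its centre line; the fingertips stand 73 mm ahead of it and the grasp point (between the pads) lies 54 mm ahead of it; y points along the fingers, x is the direction in which the jaws open and shut, and the axes are right-handed (so a half turn about y gives the same grasp; the last joint's range is limited). The gripper opens to 85 mm and grips with 20 to 120 N. Pads are 22 mm wide; open, the fingers measure 114 mm over their backs; the gripper's body (76 mm by 85 mm) begins 54 mm behind the grasp point. The pads swing forward as they close: fully open they stand 13 mm farther back than shut.
Start: joints at [68.411, 4.979, 10.078, 95.1, 0, 90], TCP at [0.202, 0.511, 0.304] pointing down, gripper open.
Joint ranges: [-179.16, 179.16], [-48.56, 103.87], [-65.8, 70.77], [-126.05, 130.52], [-82.76, 87.17], [-180, 180]. Speed limits (degrees/s): [127.2, 127.2, 147.25, 180, 180, 180].

### API

Orientations are given as [roll, pitch, yaw] about the fixed x, y, z axes, in that order (R = Rz(yaw) Ry(pitch) Rx(roll)).
In Python, from workcell import sensors, imaging, bot, models gives the robot as it stands.
- The arm moves only by the tool arm_command, never from a script. Its argument "rows" is one flat list of numbers, 7 for each row, row after row: the shift along the tool's x, y, z in cm, then the turn, a rotation vector about the tool's x, y, z in degrees, then the gripper's target within -1 to 1 (fully open at 1, half-way at 0, shut at -1). A call has 1 to 12 rows; each row is the pose to reach, as a shift and turn from the pose commanded when the call began, along the tool's axes at that moment; what a row does not reach only later rows make up. A row lasts 1/12 s, in which the tool goes at most 41.7 mm and 7.16 degrees, less where a joint would pass 70% of its speed; a pose out of reach is approached as far as the arm can. A call with a gripper value outside its range is refused whole. The fingers move at their own pace and stop on an object; "force" is the grip in N (left out, the last holds). Time passes only in rows, so rows that repeat a pose let the fingers close. It gives the time, the measured TCP pose, the force and the opening at its end, in the units of the state.
- sensors.get_obs(): the state, without advancing time (a new reading comes with each control period).
- imaging.camera(name): name is "scene" or "top" or "wrist"; returns a dict with "pixels" (400x640x3 uint8, blue, green, red), "z_map" (400x640 float32, m along the optical axis (not along the pixel's ray), 0 where there is no reading), "camera_matrix" (3x3 intrinsics, pixels), "D" ([k1, k2, p1, p2, k3] as OpenCV has them; the pictures are not rectified), "world_from_camera" (4x4, takes a point from camera to world coordinates). Camera axes: x right, y up, looking along -z (the intrinsics and any distortion apply to the point x, -y, -z); pixel columns grow to the right and rows downward; lengths in m; the calibration is good to about 2 mm. A picture is of the moment at which its call begins.
- bot.job_done(): hands the job in, once; it reports no verdict.
Trained networks look in the newest picture that a camera, given by its name, has taken for a name from the list of things; names that differ only in an ending like _2 or _b are one class to them, and where a whole thing is asked for, a point or a joint stands for the part that bears it (a point fixed in the world has none). Each returns a list of dicts, best first, with "conf" (0 to 1); they miss things now and then, are a little off and sometimes report something else, mostly with a low value. They report only what shows in the picture. A call takes as long as a camera call.
- models.search_frame(thing, camera): "extent" ([centre column, centre row, width, height] in pixels, round what is visible of it).
- models.spot_point(thing, camera): "location" ([column, row] in pixels: a listed point, or the origin of a listed thing).
The state is a dict: "time": time; "q": joint angles; "qd": joint speeds; "joint_efforts": joint torques, N m; "ee_pos": TCP position; "tcp_rot": TCP orientation; "wrist_force": force on the tool from outside, world axes, zero at the start; "torque": the same for the moment, N m; "opening": finger opening in m.
Only numpy, scipy, OpenCV 4.12 (cv2) and the standard library are available. Lean on these libraries where they do the work, as an engineer would, in place of code of your own. Each camera call takes 0.05 s, during which the arm holds its last target.

## Working session

There is one attempt and no reset: what is moved stays moved. The work goes in short steps, Python scripts to look and compute and a tool call to move; the robot and the scene stay as the last step left them, time stands still between calls to the robot, and variables do not carry over. Pictures are saved under pics/ and viewed, and the job is handed in when it is done.

Besides the shell and the picture viewer there is one more tool, called after ">>>" in YAML: its name, and indented under it one key for each argument. arm_command: Moves the arm, as the interface text tells. Its arguments: {"type":"object","properties":{"rows":{"type":"array","items":{"type":"number"}},"force":{"type":"number"}},"required":["rows"]}

I'll start by looking at the state and the pictures.

```bash
ls; mkdir -p pics; python3 - <<'E'
from workcell import sensors, imaging, bot, models
import cv2
o=sensors.get_obs()
for k,v in o.items(): print(k,v)
for n in ["scene","top","wrist"]:
    c=imaging.camera(n)
    cv2.imwrite(f"pics/{n}0.png",c["pixels"])
    print(n,c["camera_matrix"],c["D"],c["world_from_camera"])
E
```

```text
pics
time 0.0
q [ 6.84092481e+01  5.01155841e+00  1.00355555e+01  9.50975520e+01
 -1.14156264e-03  9.00015423e+01]
qd [ 0.03062433  0.02243555 -0.02645467  0.03303917  0.0617072  -0.01212038]
joint_efforts [ 1.05775111e-03 -5.20385993e+01  4.64806366e+01  1.60574808e-02
  1.02458800e-04 -7.51021986e-06]
ee_pos [0.20234797 0.51130225 0.30318846]
tcp_rot [-9.00011435e+01  7.35548180e-02  6.84077058e+01]
wrist_force [-0.47444649 -0.00161918  0.20104084]
torque [ 0.01822087 -0.01905669  0.00326493]
opening 0.08557517051490623
scene [[441.06307721   0.         321.4892531 ]
 [  0.         441.06307721 197.71852247]
 [  0.           0.           1.        ]] [-0.00720139  0.          0.          0.          0.        ] [[ 0.80874336 -0.33439559  0.48385304  1.08896309]
 [ 0.58816058  0.45820666 -0.66641862 -0.70174038]
 [ 0.00114276  0.82354492  0.5672499   0.76558637]
 [ 0.          0.          0.          1.        ]]
top [[495.63838958   0.         326.93540208]
 [  0.         495.63838958 207.2843048 ]
 [  0.           0.           1.        ]] [-0.08739958  0.          0.          0.          0.        ] [[ 0.00701705  0.99100785 -0.13361959  0.34141831]
 [-0.99993917  0.00809094  0.00749565  0.0822197 ]
 [ 0.00850936  0.13355886  0.99100435  1.58002187]
 [ 0.          0.          0.          1.        ]]
wrist [[358.51780767   0.         324.09459365]
 [  0.         358.51780767 200.08439863]
 [  0.           0.           1.        ]] [0.00302512 0.         0.         0.         0.        ] [[ 0.36781106 -0.89835148 -0.24016587  0.14272304]
 [ 0.92989918  0.35488991  0.09664709  0.53607796]
 [-0.00159061 -0.25887792  0.96590874  0.37394182]
 [ 0.          0.          0.          1.        ]]
```

View pics/scene0.png

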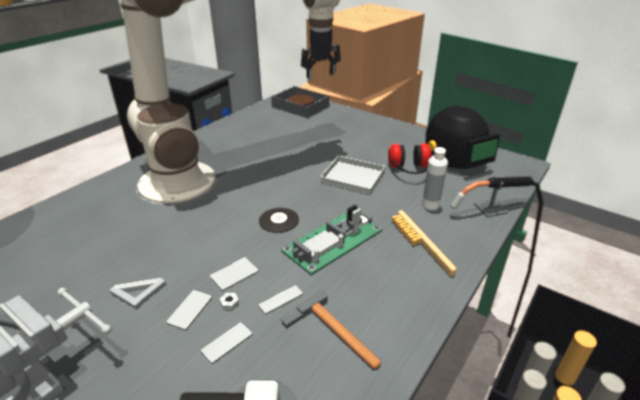

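View pics/top0.png

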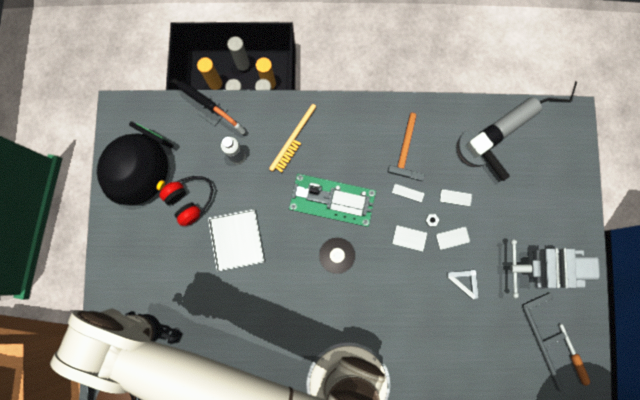

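View pics/wrist0.png

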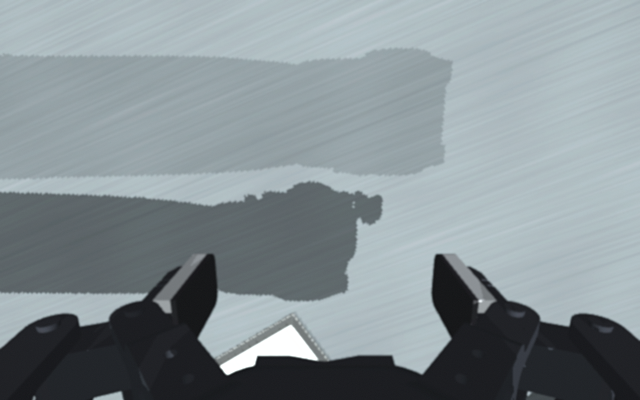

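```bash
cat > h.py <<'E'
import numpy as np, cv2
from scipy.spatial.transform import Rotation as R
from workcell import sensors, imaging, bot, models
def snap(n,save=None):
    c=imaging.camera(n)
    if save: cv2.imwrite(f"pics/{save}.png",c["pixels"])
    return c
def ray(c,uv):
    p=cv2.undistortPoints(np.array(uv,float).reshape(-1,1,2),c["camera_matrix"],np.array(c["D"],float)).reshape(-1,2)
    d=np.c_[p[:,0],-p[:,1],-np.ones(len(p))]
    T=c["world_from_camera"]; return d@T[:3,:3].T, T[:3,3]
def atz(c,uv,z):
    d,o=ray(c,uv); t=(z-o[2])/d[:,2]; return o+d*t[:,None]
def cloud(c):
    h,w=c["z_map"].shape
    u,v=np.meshgrid(np.arange(w),np.arange(h))
    d,o=ray(c,np.c_[u.ravel(),v.ravel()])
    P=o+d*c["z_map"].ravel()[:,None]; P=P.reshape(h,w,3); P[c["z_map"]<=0]=np.nan
    return P
def proj(c,P):
    T=c["world_from_camera"]; P=np.atleast_2d(P)
    q=(P-T[:3,3])@T[:3,:3]
    q=q*[1,-1,-1]
    return cv2.projectPoints(q.reshape(-1,1,3),np.zeros(3),np.zeros(3),c["camera_matrix"],np.array(c["D"],float))[0].reshape(-1,2)
def toolR(o=None):
    o=o or sensors.get_obs(); return R.from_euler('xyz',o["tcp_rot"],degrees=True).as_matrix()
THINGS="jig block tray flat60 flat50 flat40 flat30 spray_can chipping_hammer grinding_disc wire_brush ear_defenders weld_magnet nut grip latch_tab nest".split()
E
python3 - <<'E'
from h import *
c=snap("top"); P=cloud(c)
for t in THINGS:
    f=models.search_frame(t,"top") if t not in("nest","latch_tab","grip") else []; s=models.spot_point(t,"top")
    for x in s[:2]:
        u,v=np.round(x["location"]).astype(int)
        print(t,round(x["conf"],2),np.round(x["location"],1),np.round(P[v,u],3),[ (np.round(y["extent"],0),round(y["conf"],2)) for y in f[:1]])
E
```

```text
jig 0.6 [432.5 223.2] [ 0.505 -0.265  0.015] [(array([333., 201.,  85.,  56.]), 0.6)]
jig 0.55 [352.5 202.1] [ 0.569 -0.009  0.026] [(array([333., 201.,  85.,  56.]), 0.6)]
block 0.93 [344.9 203.8] [0.562 0.013 0.026] [(array([348., 204.,  31.,  24.]), 0.87)]
block 0.45 [236.9 154.1] [0.701 0.346 0.11 ] [(array([348., 204.,  31.,  24.]), 0.87)]
tray 0.86 [234.4 241. ] [0.443 0.366 0.004] [(array([238., 241.,  56.,  57.]), 0.69)]
flat60 0.92 [408.7 235.7] [ 0.463 -0.191  0.012] [(array([455., 198.,  35.,  19.]), 0.86)]
flat60 0.76 [451.2 198.3] [ 0.587 -0.331  0.005] [(array([455., 198.,  35.,  19.]), 0.86)]
flat50 0.92 [408.7 235.7] [ 0.463 -0.191  0.012] [(array([455., 198.,  35.,  19.]), 0.86)]
flat50 0.76 [451.2 198.3] [ 0.587 -0.331  0.005] [(array([455., 198.,  35.,  19.]), 0.86)]
flat40 0.92 [408.7 235.7] [ 0.463 -0.191  0.012] [(array([455., 198.,  35.,  19.]), 0.86)]
flat40 0.76 [451.2 198.3] [ 0.587 -0.331  0.005] [(array([455., 198.,  35.,  19.]), 0.86)]
flat30 0.92 [408.7 235.7] [ 0.463 -0.191  0.012] [(array([455., 198.,  35.,  19.]), 0.86)]
flat30 0.76 [451.2 198.3] [ 0.
[... 484 characters left out ...]
75 0.026] [(array([293., 136.,  44.,  62.]), 0.69)]
wire_brush 0.3 [235.6 238.2] [0.453 0.359 0.006] [(array([293., 136.,  44.,  62.]), 0.69)]
ear_defenders 0.95 [183.1 206. ] [0.545 0.515 0.074] [(array([186., 203.,  49.,  43.]), 0.65)]
weld_magnet 0.71 [460.5 285.1] [ 0.309 -0.351  0.015] [(array([463., 285.,  33.,  27.]), 0.58)]
nut 0.49 [431.6 221.2] [ 0.511 -0.264  0.019] [(array([432., 223.,  11.,  14.]), 0.6)]
nut 0.39 [346.2 203. ] [0.564 0.011 0.036] [(array([432., 223.,  11.,  14.]), 0.6)]
grip 0.83 [312.  187.2] [0.612 0.118 0.047] []
latch_tab 0.39 [314.3 185. ] [0.611 0.111 0.088] []
nest 0.94 [346.4 200.7] [0.572 0.01  0.023] []
nest 0.36 [433.  222.2] [ 0.508 -0.268  0.017] []
```

```bash
python3 - <<'E'
from h import *
c=snap("top"); im=c["pixels"]
cv2.imwrite("pics/topz.png",cv2.resize(im[150:270,280:480],None,fx=4,fy=4,interpolation=cv2.INTER_CUBIC))
g=cv2.cvtColor(im,cv2.COLOR_BGR2GRAY)
m=(g>170).astype(np.uint8); m[:, :380]=0; m[:,480:]=0; m[:170]=0; m[260:]=0
n,l,st,ce=cv2.connectedComponentsWithStats(m)
for i in range(1,n):
    if st[i,4]<80: continue
    pts=cv2.findContours((l==i).astype(np.uint8),0,cv2.CHAIN_APPROX_NONE)[0][0].reshape(-1,2)
    W=atz(c,pts,0.008)
    r=cv2.minAreaRect((W[:,:2]*1000).astype(np.float32))
    print(ce[i],st[i,4],np.round(r[0],0),np.round(np.array(r[1])+3.2),round(r[2],1))
# jig
hsv=cv2.cvtColor(im,cv2.COLOR_BGR2HSV)
m=((hsv[...,0]>60)&(hsv[...,0]<90)&(hsv[...,1]>120)).astype(np.uint8); m[:,:280]=0;m[:,380:]=0;m[:165]=0;m[235:]=0
pts=np.argwhere(m)[:,::-1]; W=atz(c,pts,0.010); r=cv2.minAreaRect((W[:,:2]*1000).astype(np.float32)); print("jig",r)
E
```

```text
[407.82508251 192.44224422] 303 [ 604. -191.] [105.  35.] 71.8
[455.7020202  197.18181818] 396 [ 590. -346.] [106.  45.] 81.0
[432.15151515 219.60606061] 99 [ 517. -267.] [39. 42.] 0.4
[409.48397436 237.86057692] 624 [ 457. -194.] [105.  65.] 76.3
[452.72070312 237.63085938] 512 [ 459. -333.] [ 56. 105.] 14.8
jig ((578.0933837890625, 53.68834686279297), (254.48739624023438, 116.73253631591797), 78.28274536132812)
```

View pics/topz.png

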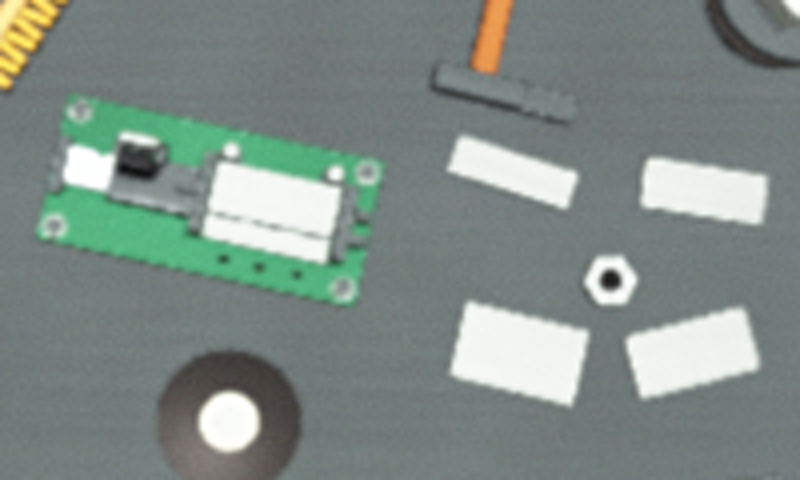

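```bash
python3 - <<'E'
from h import *
c=snap("wrist"); P=cloud(c); o=sensors.get_obs(); T=toolR(o)
Q=(P-o["ee_pos"])@T
for v in range(245,340,8):
    print(v,[tuple(np.round(Q[v,u]*1000,0).astype(int)) if np.isfinite(Q[v,u,0]) else None for u in (170,185,200,212,436,445,460)])
print(np.nanmin(c["z_map"][c["z_map"]>0]))
near=(c["z_map"]>0)&(c["z_map"]<0.2)
print(near.sum(), np.nanmax(Q[near][:,1]))
E
```

```text
245 [(np.int64(-171), np.int64(303), np.int64(-88)), (np.int64(-154), np.int64(303), np.int64(-88)), (np.int64(-138), np.int64(303), np.int64(-88)), (np.int64(-124), np.int64(303), np.int64(-87)), (np.int64(125), np.int64(302), np.int64(-87)), (np.int64(136), np.int64(303), np.int64(-88)), (np.int64(153), np.int64(303), np.int64(-88))]
253 [(np.int64(-173), np.int64(304), np.int64(-98)), (np.int64(-155), np.int64(302), np.int64(-97)), (np.int64(-139), np.int64(303), np.int64(-97)), (np.int64(-125), np.int64(302), np.int64(-97)), (np.int64(126), np.int64(302), np.int64(-97)), (np.int64(137), np.int64(304), np.int64(-98)), (np.int64(154), np.int64(303), np.int64(-97))]
261 [(np.int64(-173), np.int64(303), np.int64(-107)), (np.int64(-155), np.int64(301), np.int64(-106)), (np.int64(-44), np.int64(48), np.int64(10)), (np.int64(-42), np.int64(55), np.int64(7)), (np.int64(44), np.int64(56), np.int64(6)), (np.int64(45), np.int64(48), np.int64(10)), (np.int64(50), np.int64(49), np.int64(10))]
269 [(np.int64(-174), np.int64(302), np.int64(-116)), (np.int64(-47), np.int64(42), np.int64(10)), (n
[... 2105 characters left out ...]
))]
325 [(np.int64(-38), np.int64(8), np.int64(11)), (np.int64(-30), np.int64(-1), np.int64(17)), (np.int64(-42), np.int64(38), np.int64(-9)), (np.int64(-133), np.int64(303), np.int64(-190)), (np.int64(134), np.int64(302), np.int64(-188)), (np.int64(44), np.int64(41), np.int64(-11)), (np.int64(44), np.int64(29), np.int64(-3))]
333 [(np.int64(-32), np.int64(-3), np.int64(16)), (np.int64(-29), np.int64(-3), np.int64(16)), (np.int64(-148), np.int64(303), np.int64(-200)), (np.int64(-133), np.int64(303), np.int64(-201)), (np.int64(135), np.int64(305), np.int64(-202)), (np.int64(146), np.int64(304), np.int64(-201)), (np.int64(30), np.int64(-3), np.int64(17))]
0.055864997
48616 0.059568850379326466
```

```bash
cat >> h.py <<'E'
def go(pos,yaw,o=None):
    """print shift (cm) & turn for tool-down target"""
    o=o or sensors.get_obs(); T=toolR(o)
    d=(np.array(pos)-o["ee_pos"])@T*100
    Rt=R.from_euler('xyz',[-90,0,yaw],degrees=True).as_matrix()
    rv=R.from_matrix(T.T@Rt).as_rotvec(degrees=True)
    print("rows:",np.round(d,2),np.round(rv,1),"dist",round(np.linalg.norm(d),2))
E
python3 - <<'E'
from h import *
go([0.576,0.044,0.30],-11.7)
E
```

```text
rows: [-29.72   0.39 -51.94] [-0.  80.1 -0. ] dist 59.84
```

>>> arm_command:
  rows: [-29.7,0.4,-51.9,0,80,0,1,-29.7,0.4,-51.9,0,80,0,1,-29.7,0.4,-51.9,0,80,0,1,-29.7,0.4,-51.9,0,80,0,1,-29.7,0.4,-51.9,0,80,0,1,-29.7,0.4,-51.9,0,80,0,1,-29.7,0.4,-51.9,0,80,0,1,-29.7,0.4,-51.9,0,80,0,1,-29.7,0.4,-51.9,0,80,0,1,-29.7,0.4,-51.9,0,80,0,1,-29.7,0.4,-51.9,0,80,0,1,-29.7,0.4,-51.9,0,80,0,1]

```text
time: 2.85
ee_pos: [0.5154, 0.1188, 0.3008]
tcp_rot: [-90.0, -0.0, -12.0]
wrist_force: [0.7, 1.5, -0.1]
opening: 0.0855
```

```bash
python3 - <<'E'
from h import *
go([0.576,0.044,0.30],-11.7)
E
```

```text
rows: [ 7.49  0.08 -6.05] [-0.  -0.3  0. ] dist 9.63
```

>>> arm_command:
  rows: [7.5,0.1,-6,0,0,0,1,7.5,0.1,-6,0,0,0,1,7.5,0.1,-6,0,0,0,1,7.5,0.1,-6,0,0,0,1]

```text
time: 3.18
ee_pos: [0.5774, 0.0443, 0.2984]
tcp_rot: [-90.0, 0.1, -11.8]
wrist_force: [0.1, -0.6, -1.0]
opening: 0.0855
```

```bash
python3 - <<'E'
from h import *
c=snap("wrist","w1"); print(sensors.get_obs()["ee_pos"],sensors.get_obs()["time"])
E
```

```text
[0.57642271 0.04583548 0.2987926 ] 3.2333
```

View pics/w1.png

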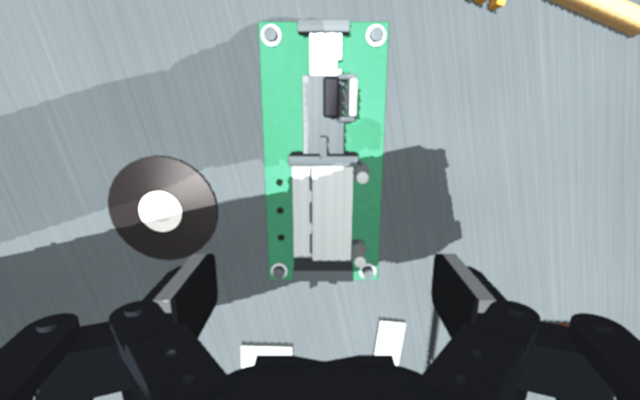

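```bash
python3 - <<'E'
from h import *
c=snap("wrist"); im=c["pixels"]; P=cloud(c); o=sensors.get_obs()
hsv=cv2.cvtColor(im,cv2.COLOR_BGR2HSV)
m=((hsv[...,0]>60)&(hsv[...,0]<95)&(hsv[...,1]>90)).astype(np.uint8)
n,l,st,ce=cv2.connectedComponentsWithStats(m); i=1+np.argmax(st[1:,4]); m=(l==i)
pts=np.argwhere(m)[:,::-1]; W=atz(c,pts,0.010); r=cv2.minAreaRect((W[:,:2]*1000).astype(np.float32)); print("jig",r,"z med",np.nanmedian(P[m][:,2]))
for t in ["nest","grip","latch_tab","jig","block"]:
    print(t,[(np.round(x["location"],1),round(x["conf"],2),np.round(P[int(x["location"][1]),int(x["location"][0])],4)) for x in models.spot_point(t,"wrist")[:2]])
# local frame using jig rect
a=np.deg2rad(r[2] if r[1][0]>r[1][1] else r[2]+90); 
print("long dir",np.rad2deg(a))
cy=np.array(r[0])/1000; ey=np.array([np.cos(a),np.sin(a)]); 
if ey[1]<0: ey=-ey
ex=np.array([ey[1],-ey[0]])
D=P[...,:2]-cy; L=np.stack([D@ex,D@ey,P[...,2]],-1)*1000
np.save("L.npy",L)
# print map on grid: heights
for y in range(130,-131,-6):
    row=[]
    for x in range(-60,61,6):
        k=(abs(L[...,0]-x)<2.5)&(abs(L[...,1]-y)<2.5)
        row.append("%4.0f"%np.nanmax(L[k][:,2]) if k.any() else "   .")
    print("%5d"%y," ".join(row))
cv2.imwrite("pics/w1z.png",cv2.resize(im[10:290,240:410],None,fx=2.1,fy=2.1,interpolation=cv2.INTER_CUBIC)) 
E
```

```text
jig ((542.5386962890625, 60.609283447265625), (258.59722900390625, 45.01953887939453), 78.09262084960938) z med 0.010752459498412165
nest []
grip [(array([335.3, 100.3]), 0.87, array([0.5993, 0.1116, 0.0855])), (array([387.4, 355.7]), 0.49, array([0.5935, 0.0541, 0.3006]))]
latch_tab [(array([358.3,  99.9]), 0.85, array([0.6169, 0.1087, 0.0825]))]
jig []
block [(array([324.6, 209.7]), 0.68, array([0.5699, 0.0114, 0.0267]))]
long dir 78.09262084960938
  130    1    3    2    2    2    3    9   12   12   12   12   12   12   29   30   30   29   28   29   29   28
  124    2    2    2    2    3    2   10   13   21   21   13   12   12   31   31   30   30   31   31   30   30
  118    2    2    2    2    2    2   10   20   21   22   14   13   12   30   29   30   30   30   30   30   30
  112    3    2    3    3    2    3    3   13   22   21   14   12   12   12   12   24   24   25   24   25   12
  106    2    2    2    2    2    3   10   12   13   12   13   12   13   12   12   24   24   26   24   24   12
  100    2    2    2    2    3    2   11   12   13   12   13   12   12   13   22   25   25
[... 3538 characters left out ...]
  23   28   28   28   29   28   29
  -98    2    3    2    3    2    2    2   13   12   12   12   19   46   47   20   28   28   40   28   44   28
 -104    3    3    2    2    2    3   10   12   12   12   13   46   48   48   48   48   48   48   48   48   49
 -110    2    2    2    2    2    2   11   12   21   20   13   48   48   48   48   48   48   48   47   48   49
 -116    3    2    2    2    3    2   10   20   21   22   14   12    .    .    .    .    .    .    .    .    .
 -122    3    2    3    2    2    2    2   13   21   21   14   12    .    .   36   36    .   35   36   35    .
 -128    3    2    2    2    2    2    2   13   11   12   12   11    .    .   36   35    .   34   36   35    .
```

View pics/w1z.png

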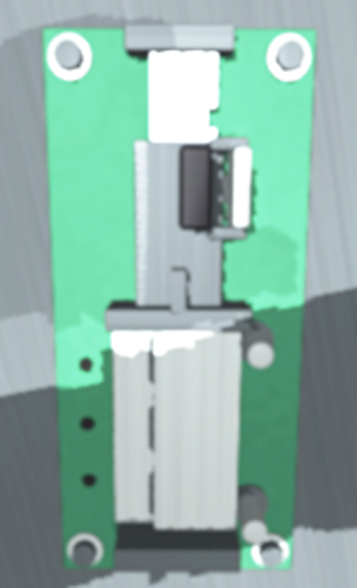

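```bash
python3 - <<'E'
from h import *
c=snap("wrist"); im=c["pixels"]; P=cloud(c); o=sensors.get_obs()
hsv=cv2.cvtColor(im,cv2.COLOR_BGR2HSV)
b,g,rr=[im[...,i].astype(int) for i in range(3)]
m=(g>rr*1.3+10)&(g>b*1.05); m[295:]=0; m[:, :230]=0; m[:,420:]=0
pts=np.argwhere(m)[:,::-1]
for z in (0.0105,0.0125):
    W=atz(c,pts,z); r=cv2.minAreaRect((W[:,:2]*1000).astype(np.float32)); print("plate",m.sum(),r)
def rect(mask,name):
    p=P[mask][:,:2]*1000
    r=cv2.minAreaRect(p.astype(np.float32)); print(name,mask.sum(),np.round(r[0],1),np.round(r[1],1),round(r[2],2),"z",np.round(np.median(P[mask][:,2])*1000,1))
z=P[...,2]*1000; u=np.arange(640)[None,:]*np.ones((400,1)); v=np.arange(400)[:,None]*np.ones((1,640))
rg=(u>230)&(u<420)&(v<280)
k=cv2.erode(((abs(z-28)<2.5)&rg&(v>150)).astype(np.uint8),np.ones((3,3)))
n,l,st,ce=cv2.connectedComponentsWithStats(k); rect(l==1+np.argmax(st[1:,4]),"upper(eroded 1px)")
k=((z>80)&(z<95)&rg).astype(np.uint8)
n,l,st,ce=cv2.connectedComponentsWithStats(k)
for i in range(1,n):
    if st[i,4]>30: rect(l==i,"grip"+str(ce[i]))
k=((abs(z-48)<2)&rg&(v>150)).astype(np.uint8)
n,l,st,ce=cv2.connectedComponentsWithStats(k)
for i in range(1,n):
    if st[i,4]>20: rect(l==i,"z48"+str(ce[i]))
E
```

```text
plate 15146 ((579.1468505859375, 53.04619598388672), (259.2996826171875, 119.98432922363281), 78.10078430175781)
plate 15146 ((579.2034301757812, 53.37736511230469), (257.8600769042969, 119.31816101074219), 78.10077667236328)
upper(eroded 1px) 2442 [577.9   1.4] [95.9 37.5] 78.17 z 26.9
grip[334.88486842 102.56414474] 608 [597.9 111.9] [29.1 11.8] 77.36 z 86.6
grip[356.65676568 102.31353135] 303 [614.7 108.6] [27.7  6.1] 78.25 z 84.5
z48[325.80686695 164.28755365] 699 [581.9  63.8] [17.9 63. ] 78.55 z 47.0
z48[364.94285714 181.44761905] 105 [612.8  38. ] [11.  10.6] 26.03 z 46.8
z48[362.09411765 265.10588235] 85 [595.4 -44.5] [10.9 10.5] 21.11 z 46.9
z48[324.58357771 276.26686217] 341 [558.3 -49.1] [ 7.  58.6] 78.59 z 46.9
```

```bash
python3 - <<'E'
from h import *
go([0.6003,0.1114,0.20],-11.9)
go([0.6003,0.1114,0.126],-11.9)
E
```

```text
rows: [ 1.16 10.    6.71] [-0.   0.4  0. ] dist 12.1
rows: [ 1.16 17.4   6.71] [-0.   0.4  0. ] dist 18.68
```

>>> arm_command:
  rows: [1.2,7,6.7,0,0.4,0,0.2,1.2,10,6.7,0,0.4,0,0.2,1.2,10,6.7,0,0.4,0,0.2,1.2,10,6.7,0,0.4,0,0.2,1.2,12,6.7,0,0.4,0,0.2,1.2,14,6.7,0,0.4,0,0.2,1.2,15,6.7,0,0.4,0,0.2,1.2,15,6.7,0,0.4,0,0.2]
  force: 30

```text
time: 4.25
ee_pos: [0.6001, 0.1101, 0.148]
tcp_rot: [-90.1, 0.2, -12.0]
wrist_force: [-0.7, -0.0, 0.7]
opening: 0.0508
```

```bash
cat >> h.py <<'E'
def near(save,extra=None):
    c=snap("wrist",save); P=cloud(c); o=sensors.get_obs(); T=toolR(o)
    return c,P,(P-o["ee_pos"])@T*1000,o
E
python3 - <<'E'
from h import *
c,P,Q,o=near("w2")
print(o["ee_pos"],o["tcp_rot"],o["wrist_force"],o["opening"])
np.save("Q.npy",Q)
go([0.6003,0.1114,0.126],-11.9)
E
```

```text
[0.60066795 0.11012158 0.14965996] [-9.00264415e+01  5.35112189e-02 -1.19778136e+01] [ 0.40139709  0.40292169 -0.16162592] 0.051227131385260145
rows: [-0.06  2.37  0.12] [ 0.  -0.1 -0.1] dist 2.37
```

View pics/w2.png

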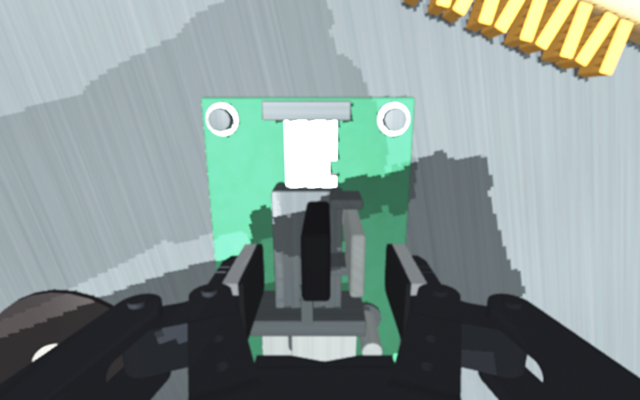

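```bash
python3 - <<'E'
import numpy as np
Q=np.load("Q.npy")
for v in (220,240,260,275,285,295):
    print(v,[(u,*np.round(Q[v,u]).astype(int).tolist()) for u in (245,255,260,264,302,305,315,327,331,340,346,352,360,364,384,390,398,405) if np.isfinite(Q[v,u,0])])
k=(Q[...,1]>58)&(Q[...,1]<72); k[:,:295]=0;k[:,375:]=0; k[:190]=0
g=k.copy(); g[:,335:]=0; t=k.copy(); t[:,:335]=0
for m in (g,t): 
    q=Q[m]; print(m.sum(),np.percentile(q,[2,50,98],axis=0).round(1).tolist())
fl=(Q[...,1]<62)&(abs(Q[...,0])<32)&(Q[...,1]>0)&(abs(Q[...,2])<11.5)
for s in (-1,1):
    q=Q[fl&(np.sign(Q[...,0])==s)]; q=q[abs(q[:,0])>20]; print(s,len(q),np.percentile(q,[1,50,99],axis=0).round(1).tolist(), q[:,1].max())
E
```

```text
220 [(245, -48, 138, -2), (255, -42, 138, -2), (260, -39, 139, -2), (264, -36, 139, -2), (302, -12, 114, 6), (305, -8, 83, 16), (315, -4, 81, 17), (327, 2, 81, 17), (331, 4, 113, 6), (340, 9, 115, 6), (346, 11, 97, 12), (352, 13, 86, 15), (360, 17, 86, 15), (364, 24, 139, -2), (384, 37, 140, -3), (390, 40, 138, -2), (398, 45, 139, -3), (405, 50, 140, -3)]
240 [(245, -49, 139, -15), (255, -42, 138, -15), (260, -40, 140, -16), (264, -37, 139, -16), (302, -8, 62, 15), (305, -7, 63, 14), (315, -3, 63, 14), (327, 1, 63, 14), (331, 4, 114, -6), (340, 9, 115, -6), (346, 11, 95, 2), (352, 11, 66, 13), (360, 15, 65, 14), (364, 16, 65, 13), (384, 37, 138, -15), (390, 41, 138, -15), (398, 46, 139, -15), (405, 50, 137, -15)]
260 [(245, -28, 49, 12), (255, -25, 53, 10), (260, -25, 63, 6), (264, -37, 138, -28), (302, -9, 64, 5), (305, -7, 63, 6), (315, -3, 64, 5), (327, 1, 63, 6), (331, 4, 106, -14), (340, 9, 105, -13), (346, 11, 93, -8), (352, 12, 66, 5), (360, 15, 65, 5), (364, 16, 64, 5), (384, 38, 139, -29), (390, 26, 60, 7), (398, 27, 50, 12), (405, 29, 50, 12)]
275 [(245, -26, 38, 12), (255,
[... 645 characters left out ...]
26, 44, 5), (405, 26, 34, 11)]
295 [(245, -25, 34, 7), (255, -25, 49, -2), (260, -25, 60, -8), (264, -37, 130, -48), (302, -9, 64, -11), (305, -8, 64, -10), (315, -3, 63, -10), (327, 1, 63, -10), (331, 4, 115, -40), (340, 9, 115, -40), (346, 14, 131, -49), (352, 12, 64, -10), (360, 15, 65, -11), (364, 26, 139, -54), (384, 39, 138, -53), (390, 26, 57, -6), (398, 26, 44, 1), (405, 26, 33, 8)]
2144 [[-8.8, 61.8, -11.6], [-3.0, 63.2, 4.3], [2.6, 70.3, 16.7]]
1025 [[10.9, 63.9, -10.9], [13.5, 65.2, 3.6], [16.7, 70.8, 15.7]]
-1 1644 [[-31.5, 30.1, -10.0], [-25.3, 41.8, 5.6], [-24.9, 61.6, 11.5]] 61.97211785023513
1 1601 [[25.8, 30.2, -10.0], [26.2, 41.8, 5.1], [31.6, 61.4, 11.5]] 61.94762376446173
```

>>> arm_command:
  rows: [0,1.2,0.2,0,0,0,0.2,0,2.3,0.2,0,0,0,0.2,0,2.3,0.2,0,0,0,0.2,0,2.3,0.2,0,0,0,-1,0,2.3,0.2,0,0,0,-1,0,2.3,0.2,0,0,0,-1,0,2.3,0.2,0,0,0,-1,0,2.3,0.2,0,0,0,-1,0,2.3,0.2,0,0,0,-1]
  force: 40

```text
time: 5.05
ee_pos: [0.6018, 0.1121, 0.1277]
tcp_rot: [-90.0, -0.1, -12.0]
wrist_force: [-4.7, -0.6, 6.0]
opening: 0.0214
```

```bash
python3 - <<'E'
from h import *
c,P,Q,o=near("w3")
print(o["time"],o["ee_pos"],o["tcp_rot"],o["wrist_force"],o["opening"])
E
```

```text
5.1 [0.60178879 0.11217236 0.12765198] [-8.99857448e+01 -7.70721121e-02 -1.19846242e+01] [-4.61786181 -0.51323551  5.67870918] 0.021527442863592993
```

View pics/w3.png

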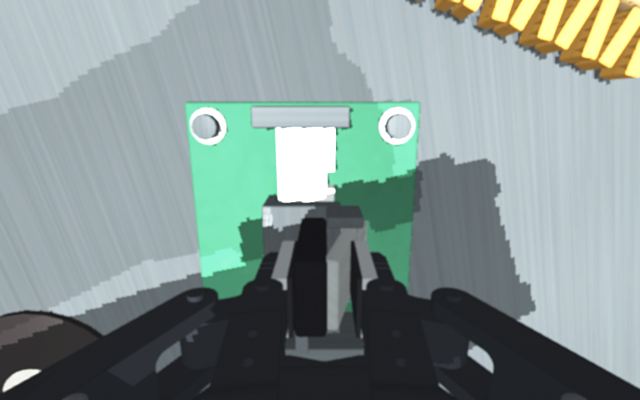

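>>> arm_command:
  rows: [-0.1,0,0,0,0,0,-1,-0.1,0,0,0,0,0,-1,-0.1,0,0,0,0,0,-1,-0.1,0,0,0,0,0,-1]
  force: 40

```text
time: 5.43
ee_pos: [0.6016, 0.1122, 0.1277]
tcp_rot: [-90.0, -0.2, -12.0]
wrist_force: [2.6, -3.4, 6.2]
opening: 0.0211
```

```bash
python3 - <<'E'
from h import *
c,P,Q,o=near("w4"); im=c["pixels"]
cv2.imwrite("pics/w4z.png",cv2.resize(im[200:360,240:400],None,fx=4,fy=4,interpolation=cv2.INTER_CUBIC))
for v in (225,240,255,270,285,300,315,330):
    print(v,[(u,*np.round(Q[v,u]).astype(int).tolist()) for u in range(278,376,6) if np.isfinite(Q[v,u,0])])
E
```

```text
225 [(278, -21, 92, 10), (284, -18, 93, 10), (290, -16, 94, 10), (296, -12, 92, 10), (302, -9, 82, 14), (308, -6, 79, 15), (314, -4, 81, 14), (320, -1, 80, 14), (326, 2, 84, 13), (332, 4, 74, 16), (338, 7, 75, 16), (344, 9, 75, 16), (350, 12, 75, 16), (356, 15, 76, 16), (362, 17, 75, 16), (368, 25, 117, 2), (374, 28, 115, 2)]
240 [(278, -21, 93, 2), (284, -18, 92, 3), (290, -16, 93, 2), (296, -13, 93, 2), (302, -8, 61, 15), (308, -5, 61, 14), (314, -3, 61, 15), (320, -1, 61, 15), (326, 2, 64, 13), (332, 5, 93, 2), (338, 7, 65, 13), (344, 9, 65, 13), (350, 11, 66, 13), (356, 15, 80, 7), (362, 20, 98, 0), (368, 26, 118, -8), (374, 29, 117, -7)]
255 [(278, -18, 63, 8), (284, -14, 53, 12), (290, -12, 53, 12), (296, -9, 49, 14), (302, -7, 47, 14), (308, -5, 47, 14), (314, -3, 47, 14), (320, -1, 47, 14), (326, 2, 49, 14), (332, 4, 49, 14), (338, 6, 49, 14), (344, 8, 53, 12), (350, 12, 66, 6), (356, 13, 53, 12), (362, 15, 54, 11), (368, 17, 54, 11), (374, 21, 63, 8)]
270 [(278, -15, 41, 11), (284, -13, 40, 12), (290, -11, 41, 12), (296, -9, 42, 11), (302, -7, 40, 12), (308, -4, 39, 12), (31
[... 794 characters left out ...]
(368, 13, 20, 13), (374, 15, 20, 12)]
315 [(278, -10, 4, 18), (284, -11, 26, 4), (290, -10, 34, -2), (296, -9, 42, -6), (302, -7, 41, -6), (308, -5, 41, -6), (314, -3, 40, -5), (320, -1, 40, -5), (326, 2, 41, -6), (332, 4, 44, -8), (338, 6, 43, -7), (344, 12, 111, -51), (350, 16, 110, -50), (356, 12, 35, -2), (362, 13, 32, 0), (368, 11, 5, 17), (374, 13, 5, 18)]
330 [(278, -9, -2, 18), (284, -11, 26, -1), (290, -11, 35, -8), (296, -9, 42, -12), (302, -7, 41, -12), (308, -5, 40, -11), (314, -3, 40, -11), (320, -1, 40, -11), (326, 2, 42, -13), (332, 5, 93, -48), (338, 8, 93, -48), (344, 12, 96, -51), (350, 15, 97, -51), (356, 12, 36, -8), (362, 13, 32, -5), (368, 11, 3, 15), (374, 12, -1, 18)]
```

View pics/w4z.png

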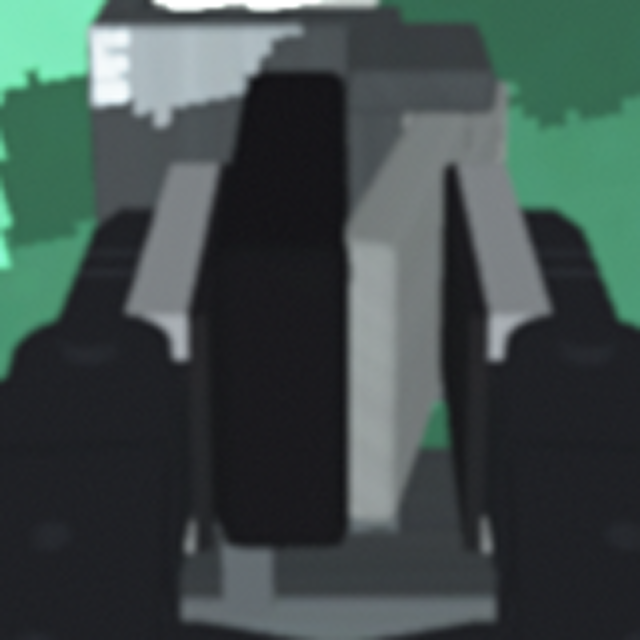

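>>> arm_command:
  rows: [0,0,0.4,0,0,0,-1,0,0,0.9,0,0,0,-1,0,0,1.4,0,0,0,-1,0,0,1.9,0,0,0,-1,0,0,2.4,0,0,0,-1,0,0,2.8,0,0,0,-1,0,0,3,0,0,0,-1,0,0,3,0,0,0,-1,0,0,3,0,0,0,-1]
  force: 40

```text
time: 6.23
ee_pos: [0.6078, 0.1419, 0.1277]
tcp_rot: [-89.9, -0.2, -12.0]
wrist_force: [3.1, -0.0, 5.8]
opening: 0.0212
```

```bash
python3 - <<'E'
from h import *
c,P,Q,o=near("w5")
print(o["time"],o["ee_pos"],o["tcp_rot"],o["wrist_force"],o["opening"])
e=np.array([np.sin(np.deg2rad(11.95)),np.cos(np.deg2rad(11.95))])
print("moved along y",(o["ee_pos"][:2]-[.6016,.1122])@e*1000)
E
```

```text
6.2833 [0.60783788 0.14191251 0.12762544] [-89.93733387  -0.16489075 -11.99094263] [ 2.40363458 -0.11511487  6.57668534] 0.021121610442392132
moved along y 30.36020473385036
```

View pics/w5.png

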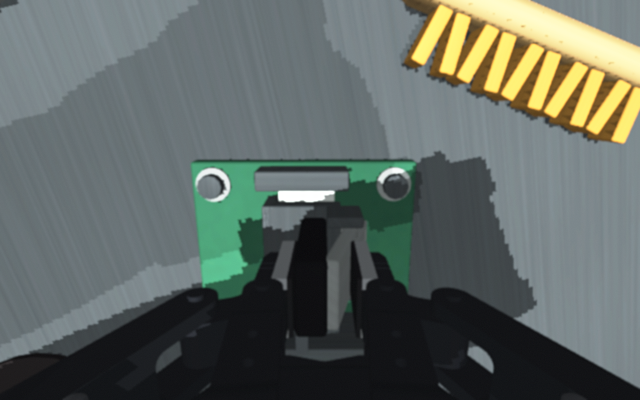

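>>> arm_command:
  rows: [0,0,0,0,0,0,0.2,0,0,0,0,0,0,0.2,0,0,0,0,0,0,0.2,0,0,0,0,0,0,0.2,0,-2,0,0,0,0,0.2,0,-5,0,0,0,0,0.2,0,-8,0,0,0,0,0.2]

```text
time: 6.87
ee_pos: [0.6059, 0.1416, 0.2062]
tcp_rot: [-90.1, 0.2, -12.0]
wrist_force: [0.5, -0.6, -0.5]
opening: 0.0514
```

```bash
python3 - <<'E'
from h import *
c,P,Q,o=near("w6")
print(o["time"],o["ee_pos"],o["tcp_rot"],o["wrist_force"],o["opening"])
z=P[...,2]*1000
k=((z>78)&(z<95)).astype(np.uint8); k[:,:230]=0;k[:,430:]=0
n,l,st,ce=cv2.connectedComponentsWithStats(k)
for i in range(1,n):
    if st[i,4]>60:
        q=P[l==i][:,:2]*1000; r=cv2.minAreaRect(q.astype(np.float32)); print(ce[i].round(),np.round(r[0],1),np.round(r[1],1),r[2])
E
```

```text
6.9167 [0.60748503 0.14200129 0.21380424] [-89.8416094   -0.29703143 -11.98288321] [-1.11003665 -0.46246248  5.09503453] 0.05122253378433844
[320. 223.] [604.3 142.4] [29.8 11.5] 77.85359954833984
[350. 222.] [620.9 138.8] [28.   6.1] 78.67513275146484
```

View pics/w6.png

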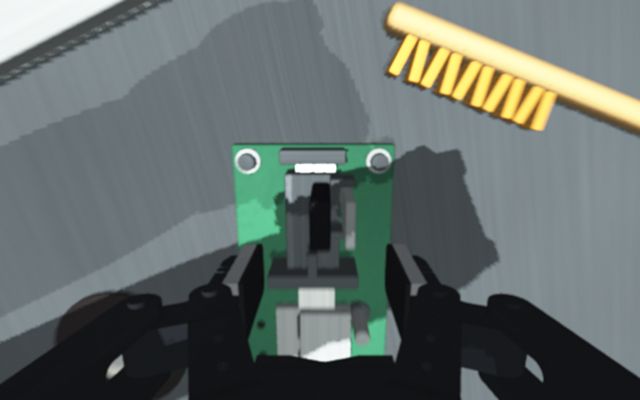

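```bash
python3 - <<'E'
from h import *
go([0.5774,0.0015,0.16],-11.9)
go([0.5774,0.0015,0.0915],-11.9)
E
```

```text
rows: [ -0.05   5.34 -14.38] [-0.2 -0.1  0.3] dist 15.34
rows: [ -0.09  12.19 -14.4 ] [-0.2 -0.1  0.3] dist 18.87
```

>>> arm_command:
  rows: [0,0,-4,0,0,0,0.32,0,0,-8,0,0,0,0.32,0,2,-12,0,0,0,0.32,0,5,-14.4,0,0,0,0.32,0,6,-14.4,0,0,0,0.32,0,6,-14.4,0,0,0,0.32]

```text
time: 7.42
ee_pos: [0.5751, -0.0004, 0.1432]
tcp_rot: [-90.0, 0.3, -12.1]
wrist_force: [0.0, 0.1, 0.8]
opening: 0.0563
```

```bash
python3 - <<'E'
from h import *
c,P,Q,o=near("w7")
print(o["time"],o["ee_pos"],o["tcp_rot"],o["wrist_force"],o["opening"])
go([0.5774,0.0015,0.0915],-11.9)
for v in (240,255,265,275,285):
    print(v,[(u,*np.round(Q[v,u]).astype(int).tolist()) for u in list(range(240,265,5))+list(range(265,390,8)) if np.isfinite(Q[v,u,0])])
E
```

```text
7.4667 [0.57606532 0.00062798 0.14530247] [-90.00751309   0.15763553 -12.05529295] [-0.48613378 -0.98348891 -0.00609031] 0.056761208894374075
rows: [0.13 5.38 0.11] [ 0.  -0.2 -0.2] dist 5.38
240 [(240, -51, 134, -14), (245, -48, 135, -15), (250, -45, 135, -15), (255, -42, 135, -15), (260, -37, 126, -11), (265, -34, 127, -11), (273, -30, 126, -11), (281, -25, 127, -12), (289, -21, 127, -11), (297, -15, 118, -8), (305, -11, 119, -9), (313, -6, 118, -8), (321, -2, 119, -8), (329, 3, 118, -8), (337, 7, 119, -8), (345, 11, 118, -8), (353, 16, 119, -8), (361, 20, 118, -8), (369, 27, 135, -15), (377, 32, 134, -14), (385, 37, 134, -14)]
255 [(240, -31, 56, 10), (245, -29, 55, 11), (250, -28, 56, 10), (255, -28, 67, 5), (260, -38, 128, -21), (265, -35, 127, -21), (273, -30, 127, -21), (281, -26, 127, -21), (289, -21, 126, -21), (297, -15, 119, -18), (305, -11, 118, -17), (313, -6, 118, -17), (321, -2, 119, -17), (329, 3, 117, -17), (337, 7, 119, -17), (345, 12, 117, -17), (353, 16, 119, -17), (361, 21, 119, -17), (369, 27, 133, -24), (377, 32, 133, -24), (385, 37, 135, -24)]
265 [(240, -30, 
[... 618 characters left out ...]
3), (297, -16, 118, -29), (305, -11, 118, -29), (313, -6, 118, -29), (321, -2, 119, -30), (329, 3, 118, -29), (337, 7, 119, -30), (345, 12, 118, -30), (353, 16, 118, -29), (361, 21, 118, -29), (369, 27, 129, -35), (377, 32, 129, -35), (385, 37, 131, -36)]
285 [(240, -28, 39, 7), (245, -28, 46, 3), (250, -28, 53, -1), (255, -28, 64, -6), (260, -40, 134, -44), (265, -36, 126, -40), (273, -31, 126, -40), (281, -26, 126, -40), (289, -21, 125, -40), (297, -16, 118, -36), (305, -11, 118, -36), (313, -7, 118, -36), (321, -2, 118, -36), (329, 3, 118, -36), (337, 7, 119, -36), (345, 12, 118, -36), (353, 16, 118, -36), (361, 21, 118, -36), (369, 25, 116, -35), (377, 30, 116, -35), (385, 37, 132, -43)]
```

View pics/w7.png

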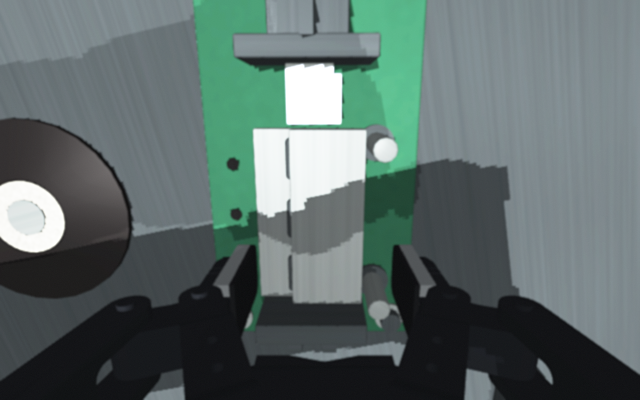

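>>> arm_command:
  rows: [0.1,2,0.1,0,0,0,0.32,0.1,4,0.1,0,0,0,0.32,0.1,5,0.1,0,0,0,0.32,0.1,5.4,0.1,0,0,0,0.32,0.1,5.4,0.1,0,0,0,0.32,0.1,5.4,0.1,0,0,0,-0.4,0.1,5.4,0.1,0,0,0,-0.4,0.1,5.4,0.1,0,0,0,-0.4,0.1,5.4,0.1,0,0,0,-0.4,0.1,5.4,0.1,0,0,0,-0.4]
  force: 80

```text
time: 8.3
ee_pos: [0.5778, 0.0021, 0.0946]
tcp_rot: [-89.9, 0.0, -12.0]
wrist_force: [-7.0, 1.8, 8.3]
opening: 0.0362
```

```bash
python3 - <<'E'
from h import *
c,P,Q,o=near("w8")
print(o["time"],o["ee_pos"],o["tcp_rot"],o["wrist_force"],o["torque"],o["opening"])
E
```

```text
8.35 [0.57781465 0.0021142  0.09462763] [-8.99476160e+01  7.99324053e-04 -1.19613259e+01] [-7.41858523  2.40683742  8.38940026] [ 0.52237642  1.83910034 -0.02846928] 0.03622443471262572
```

View pics/w8.png

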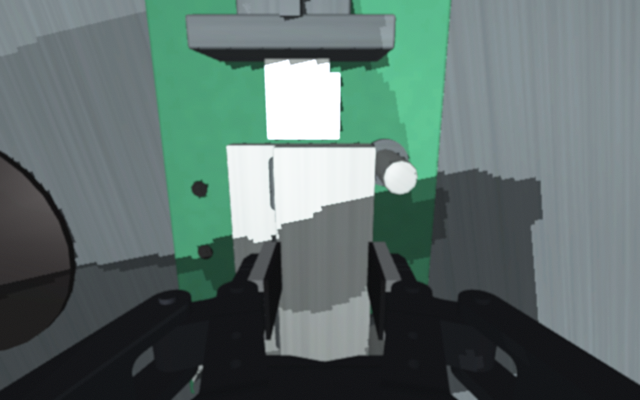

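```bash
python3 - <<'E'
from h import *
c,P,Q,o=near("w9")
cv2.imwrite("pics/w9z.png",cv2.resize(c["pixels"][220:360,220:420],None,fx=4,fy=4,interpolation=cv2.INTER_CUBIC))
for v in (230,236,242,248,255,265,275,285,300,320,340):
    print(v,[(u,*np.round(Q[v,u]).astype(int).tolist()) for u in (235,245,252,258,262,266,270,274,278,282,286,320,360,366,370,374,378,382,390,400) if np.isfinite(Q[v,u,0])])
E
```

```text
230 [(235, -38, 76, 13), (245, -33, 75, 14), (252, -30, 76, 13), (258, -28, 76, 14), (262, -26, 77, 13), (266, -24, 77, 13), (270, -22, 75, 14), (274, -21, 76, 14), (278, -18, 68, 16), (282, -16, 68, 16), (286, -15, 68, 16), (320, -1, 68, 16), (360, 16, 68, 16), (366, 18, 67, 17), (370, 20, 68, 16), (374, 24, 83, 11), (378, 26, 85, 10), (382, 27, 84, 11), (390, 31, 83, 11), (400, 35, 83, 11)]
236 [(235, -38, 76, 11), (245, -34, 77, 10), (258, -28, 76, 11), (262, -26, 75, 11), (266, -24, 76, 11), (270, -23, 76, 11), (274, -21, 75, 11), (278, -18, 68, 14), (282, -16, 67, 14), (286, -15, 67, 14), (320, -1, 68, 14), (360, 16, 69, 13), (366, 18, 68, 14), (370, 20, 67, 14), (374, 24, 85, 7), (378, 26, 83, 8), (382, 27, 84, 8), (390, 31, 84, 7), (400, 36, 84, 8)]
242 [(235, -38, 77, 7), (245, -34, 76, 8), (252, -31, 76, 8), (258, -28, 76, 8), (262, -26, 76, 8), (266, -23, 66, 12), (270, -21, 66, 12), (274, -20, 67, 12), (278, -18, 66, 12), (282, -17, 69, 11), (286, -15, 68, 11), (320, -1, 68, 11), (360, 16, 67, 11), (366, 18, 69, 11), (370, 20, 66, 12), (374, 21, 67, 11), (378, 23, 67, 11),
[... 2494 characters left out ...]
 -18, 33, -3), (270, -17, 33, -3), (274, -17, 42, -8), (278, -20, 74, -29), (282, -18, 68, -26), (286, -16, 67, -25), (320, -1, 68, -26), (360, 17, 69, -26), (366, 19, 68, -26), (370, 23, 81, -34), (374, 19, 46, -11), (378, 19, 36, -4), (382, 20, 34, -3), (390, 16, 2, 18), (400, 18, 1, 18)]
340 [(235, -18, -5, 18), (245, -16, -6, 18), (252, -14, -4, 17), (258, -13, -5, 18), (262, -12, -5, 18), (266, -27, 77, -42), (270, -25, 76, -42), (274, -23, 75, -41), (278, -20, 73, -39), (282, -18, 68, -36), (286, -16, 68, -36), (320, -1, 68, -36), (360, 17, 69, -36), (366, 19, 67, -35), (370, 22, 73, -39), (374, 23, 69, -37), (378, 25, 69, -37), (382, 27, 68, -36), (390, 15, -5, 18), (400, 17, -5, 18)]
```

View pics/w9z.png

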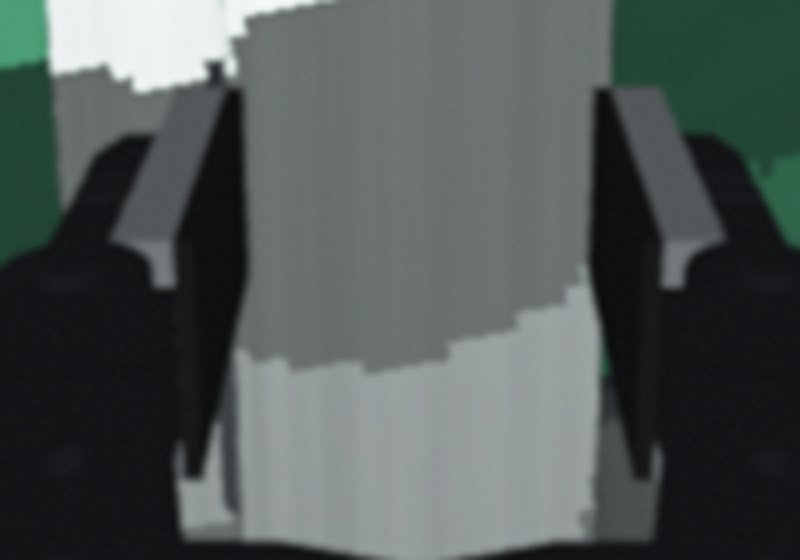

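>>> arm_command:
  rows: [0,0,0,0,0,0,0.3,0,0,0,0,0,0,0.3,0,0,0,0,0,0,0.3,0,0.3,0,0,0,0,0.3,0,0.3,0,0,0,0,0.3,0,0.3,0,0,0,0,0.3]
  force: 60

```text
time: 8.9
ee_pos: [0.578, 0.0016, 0.0893]
tcp_rot: [-90.0, 0.0, -12.0]
wrist_force: [0.3, 0.8, 0.1]
opening: 0.0558
```

>>> arm_command:
  rows: [0,0,0,0,0,0,-0.2,0,0,0,0,0,0,-0.2,0,0,0,0,0,0,-0.2,0,0,0,0,0,0,-0.2,0,0,0,0,0,0,-0.2,0,0,0,0,0,0,-0.2]
  force: 60

```text
time: 9.4
ee_pos: [0.5776, 0.0017, 0.0899]
tcp_rot: [-90.0, 0.1, -12.0]
wrist_force: [-4.0, 1.6, 5.6]
opening: 0.0379
```

Good grip (opening ~38, on the 40 mm tier). Lift a little and check.

>>> arm_command:
  rows: [0,-1,0,0,0,0,-0.2,0,-2,0,0,0,0,-0.2,0,-3,0,0,0,0,-0.2,0,-4,0,0,0,0,-0.2,0,-5,0,0,0,0,-0.2,0,-6,0,0,0,0,-0.2,0,-6,0,0,0,0,-0.2]
  force: 80

```text
time: 9.98
ee_pos: [0.5791, 0.0016, 0.1525]
tcp_rot: [-90.0, -0.2, -12.0]
wrist_force: [0.5, -0.7, -6.0]
opening: 0.0371
```

```bash
python3 - <<'E'
from h import *
c,P,Q,o=near("w10")
print(o["time"],o["ee_pos"],o["tcp_rot"],o["wrist_force"],o["opening"])
E
```

```text
10.0333 [0.57883824 0.00162804 0.15116064] [-89.96931317  -0.15030644 -11.9918294 ] [ 1.03540904 -1.00260496 -6.31775644] 0.03756949941032501
```

View pics/w10.png

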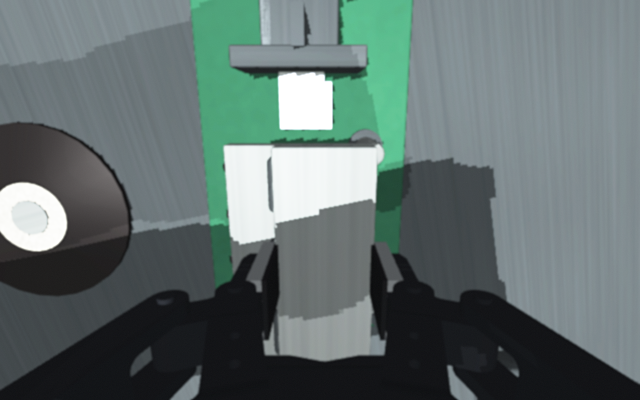

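```bash
python3 - <<'E'
from h import *
c=snap("top","t1"); im=c["pixels"]; P=cloud(c)
g=cv2.cvtColor(im,cv2.COLOR_BGR2GRAY)
m=(g>150).astype(np.uint8); m[:,:200]=0;m[:,275:]=0;m[:200]=0;m[280:]=0
n,l,st,ce=cv2.connectedComponentsWithStats(m); i=1+np.argmax(st[1:,4]); pts=np.argwhere(l==i)[:,::-1]
for z in (0.003,0.025):
    r=cv2.minAreaRect((atz(c,pts,z)[:,:2]*1000).astype(np.float32)); print(r)
cv2.imwrite("pics/t1z.png",cv2.resize(im[180:300,180:300],None,fx=4,fy=4,interpolation=cv2.INTER_CUBIC))
# compare jig & pieces in top again
E
```

```text
((448.24078369140625, 361.4461669921875), (175.38168334960938, 152.47222900390625), 11.87144660949707)
((446.7506103515625, 357.55084228515625), (172.93505859375, 150.34518432617188), 11.871463775634766)
```

View pics/t1z.png

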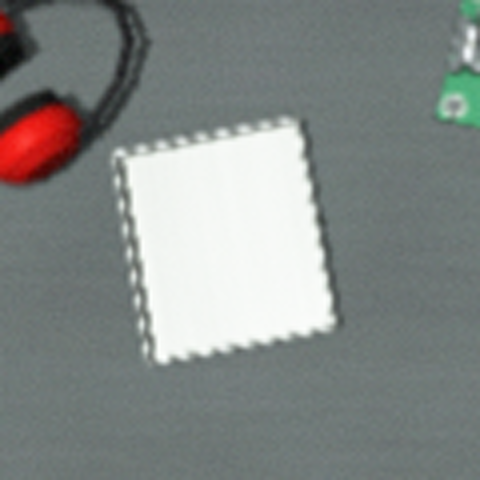

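```bash
python3 - <<'E'
from h import *
go([0.457,0.360,0.13],12)
E
```

```text
rows: [-19.33   2.    32.53] [  0.  -24.    0.1] dist 37.89
```

>>> arm_command:
  rows: [-3,0,1,0,-2,0,-0.2,-6,0,3,0,-4,0,-0.2,-9,0,5,0,-8,0,-0.2,-11,0,8,0,-12,0,-0.2,-13,0,11,0,-16,0,-0.2,-15,0,14,0,-20,0,-0.2,-16,0,17.5,0,-24,0,-0.2,-17,0,21,0,-24,0,-0.2,-18,0,24.5,0,-24,0,-0.2,-19,0,28,0,-24,0,-0.2,-19.3,1,31,0,-24,0,-0.2,-19.3,2,32.5,0,-24,0,-0.2]

```text
time: 11.08
ee_pos: [0.4563, 0.3632, 0.129]
tcp_rot: [-89.9, -0.1, 12.2]
wrist_force: [-0.6, -1.1, -6.0]
opening: 0.0375
```

>>> arm_command:
  rows: [0,0,0,0,0,0,-0.2,0,0,0,0,0,0,-0.2]

```text
time: 11.25
ee_pos: [0.456, 0.3599, 0.1277]
tcp_rot: [-90.1, 0.2, 12.1]
wrist_force: [-0.6, 0.3, -5.8]
opening: 0.0372
```

```bash
python3 - <<'E'
from h import *
c,P,Q,o=near("w11")
print(o["time"],o["ee_pos"],o["tcp_rot"],o["wrist_force"],o["opening"])
go([0.457,0.360,0.082],12)
E
```

```text
11.3 [0.45633986 0.35933103 0.1285827 ] [-90.06569669   0.10216405  12.03757187] [ 0.05877223 -0.1163561  -5.84971035] 0.03676090782038236
rows: [0.09 4.66 0.06] [ 0.1  0.  -0.1] dist 4.66
```

View pics/w11.png

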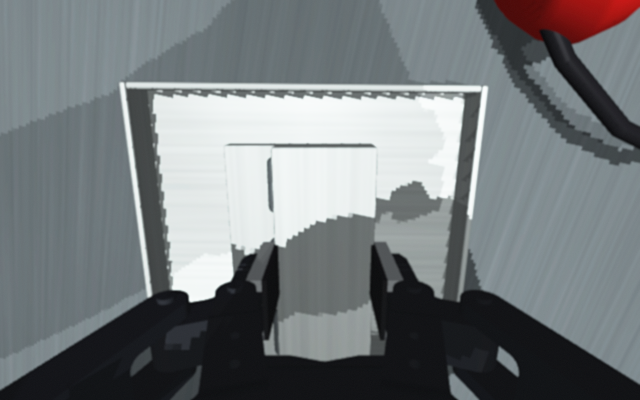

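>>> arm_command:
  rows: [0,1.5,0,0,0,0,-0.2,0,3,0,0,0,0,-0.2,0,4,0,0,0,0,-0.2,0,4.3,0,0,0,0,-0.2,0,4.6,0,0,0,0,-0.2,0,4.6,0,0,0,0,-0.2]

```text
time: 11.8
ee_pos: [0.4569, 0.3593, 0.0837]
tcp_rot: [-90.0, -0.0, 12.0]
wrist_force: [0.4, -0.4, -6.3]
opening: 0.037
```

>>> arm_command:
  rows: [0,0.1,0,0,0,0,-0.2,0,0.2,0,0,0,0,-0.2,0,0.2,0,0,0,0,-0.2]

```text
time: 12.05
ee_pos: [0.4572, 0.3598, 0.0831]
tcp_rot: [-90.0, -0.1, 12.0]
wrist_force: [-1.8, -3.1, 3.1]
opening: 0.0375
```

Contact. Release and rise.

>>> arm_command:
  rows: [0,0,0,0,0,0,0.3,0,0,0,0,0,0,0.3,0,0,0,0,0,0,0.3,0,-2,0,0,0,0,0.3,0,-6,0,0,0,0,0.3,0,-10,0,0,0,0,0.3,0,-14,0,0,0,0,0.3]

```text
time: 12.63
ee_pos: [0.4565, 0.3595, 0.2233]
tcp_rot: [-90.0, 0.0, 12.0]
wrist_force: [-0.1, 0.5, 0.3]
opening: 0.0552
```

```bash
python3 - <<'E'
from h import *
c,P,Q,o=near("w12")
print(o["time"],o["ee_pos"],o["tcp_rot"],o["wrist_force"],o["opening"])
z=P[...,2]*1000
for v in (130,160,190,220,250): print([round(float(z[v,u])) for u in range(150,500,20)])
snap("scene","s2")
t=snap("top","t2"); im=t["pixels"]
g=cv2.cvtColor(im,cv2.COLOR_BGR2GRAY)
m=(g>170).astype(np.uint8); m[:, :380]=0; m[:,480:]=0; m[:170]=0; m[260:]=0
n,l,st,ce=cv2.connectedComponentsWithStats(m)
for i in range(1,n):
    if st[i,4]<80: continue
    pts=cv2.findContours((l==i).astype(np.uint8),0,cv2.CHAIN_APPROX_NONE)[0][0].reshape(-1,2)
    r=cv2.minAreaRect((atz(t,pts,0.008)[:,:2]*1000).astype(np.float32))
    print(ce[i].round(),st[i,4],np.round(r[0],0),np.round(np.array(r[1])+3.2),round(r[2],1))
E
```

```text
12.6833 [0.45797403 0.36062599 0.232444  ] [-89.72146367  -0.55975663  12.01466296] [-0.2197406  -0.81122023  6.53325616] 0.05579582087891335
[1, 2, 1, 3, 5, 3, 4, 13, 19, 20, 21, 4, 3, 4, 1, 2, 1, 1]
[2, 1, 1, 3, 4, 3, 4, 11, 20, 20, 20, 3, 4, 3, 1, 1, 1, 1]
[0, 1, 1, 10, 3, 4, 4, 10, 19, 19, 19, 3, 3, 3, 2, 1, 2, 1]
[1, 0, 1, 16, 4, 4, 3, 12, 19, 21, 19, 3, 5, 10, 1, 1, 1, 1]
[1, 1, 1, 22, 3, 166, 4, 4, 3, 3, 3, 3, 5, 165, 1, 1, 1, 2]
[408. 192.] 302 [ 604. -191.] [105.  35.] 72.6
[456. 197.] 394 [ 590. -347.] [105.  45.] 81.0
[432. 220.] 98 [ 517. -267.] [39. 42.] 0.4
[409. 238.] 622 [ 457. -193.] [104.  65.] 76.3
[453. 238.] 510 [ 459. -333.] [ 56. 105.] 14.8
```

View pics/w12.png

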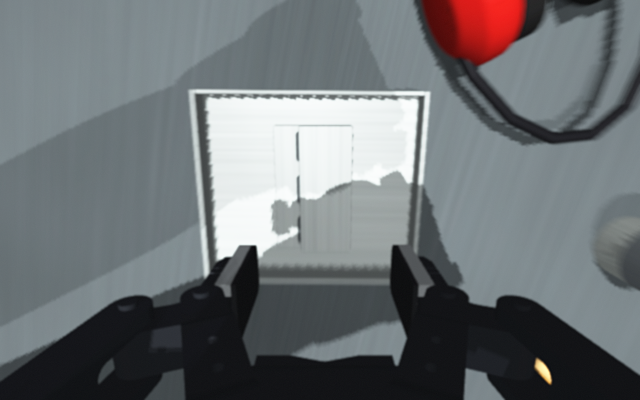

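```bash
python3 - <<'E'
from h import *
go([0.447,-0.235,0.20],-13.7)
E
```

```text
rows: [-13.49   2.31 -58.04] [-0.3 25.7  0.3] dist 59.63
```

>>> arm_command:
  rows: [-13.5,2,-58,0,25.7,0,0.74,-13.5,2,-58,0,25.7,0,0.74,-13.5,2,-58,0,25.7,0,0.74,-13.5,2,-58,0,25.7,0,0.74,-13.5,2,-58,0,25.7,0,0.74,-13.5,2,-58,0,25.7,0,0.74,-13.5,2,-58,0,25.7,0,0.74,-13.5,2,-58,0,25.7,0,0.74,-13.5,2,-58,0,25.7,0,0.74,-13.5,2,-58,0,25.7,0,0.74,-13.5,2,-58,0,25.7,0,0.74,-13.5,2,-58,0,25.7,0,0.74]

```text
time: 13.78
ee_pos: [0.4465, -0.1419, 0.2038]
tcp_rot: [-90.0, 0.0, -13.7]
wrist_force: [1.5, 0.3, -0.5]
opening: 0.0742
```

```bash
python3 - <<'E'
from h import *
print(sensors.get_obs()["time"])
go([0.447,-0.235,0.20],-13.7)
E
```

```text
13.7833
rows: [ 2.25  0.38 -9.03] [-0.  0. -0.] dist 9.32
```

>>> arm_command:
  rows: [2.2,0.4,-4,0,0,0,0.74,2.2,0.4,-8,0,0,0,0.74,2.2,0.4,-9,0,0,0,0.74,2.2,0.4,-9,0,0,0,0.74,2.2,0.4,-9,0,0,0,0.74]

```text
time: 14.2
ee_pos: [0.4469, -0.2328, 0.1998]
tcp_rot: [-90.0, 0.1, -13.8]
wrist_force: [0.5, 0.5, -0.4]
opening: 0.0745
```

```bash
cat >> h.py <<'E'
def findpiece(c,P,o,ztop=0.008,thr=None,lo=4,hi=16,seed=None,verbose=True):
    """rects of things near given height in wrist view (world & tool)"""
    T=toolR(o); z=P[...,2]*1000
    k=((z>lo)&(z<hi)).astype(np.uint8); k[300:]=0
    n,l,st,ce=cv2.connectedComponentsWithStats(cv2.morphologyEx(k,cv2.MORPH_OPEN,np.ones((3,3))))
    out=[]
    for i in range(1,n):
        if st[i,4]<300: continue
        cnt=cv2.findContours((l==i).astype(np.uint8),0,cv2.CHAIN_APPROX_NONE)[0][0].reshape(-1,2)
        zz=np.nanmedian(P[l==i][:,2])
        W=atz(c,cnt,zz); r=cv2.minAreaRect((W[:,:2]*1000).astype(np.float32))
        ctr=np.array([*r[0],zz*1000])/1000
        a=r[2] if r[1][0]>r[1][1] else r[2]+90
        yaw=(a-90+90)%180-90
        q=(ctr-o["ee_pos"])@T*1000
        out.append((ctr,r[1],yaw))
        if verbose: print("comp px",ce[i].round(),st[i,4],"ctr",np.round(ctr*1000,1),"size",np.round(r[1],1),"yaw",round(yaw,2),"tool",np.round(q,1))
    return out
E
python3 - <<'E'
from h import *
c,P,Q,o=near("w13")
print(o["time"],o["ee_pos"],o["tcp_rot"],o["wrist_force"],o["opening"])
findpiece(c,P,o)
E
```

```text
14.25 [ 0.44718627 -0.23200044  0.20011056] [-8.99608750e+01  5.91975291e-02 -1.37085721e+01] [ 0.18425063  0.4093185  -0.22325109] 0.07427362114110905
comp px [613.  87.] 3168 ctr [ 660.8 -196.9   14.3] size [91.7 27.8] yaw -8.96 tool [199.4 185.7  84.6]
comp px [528.  81.] 6876 ctr [ 602.7 -190.7    8.7] size [100.2  32.1] yaw -17.54 tool [141.5 191.4  76.9]
comp px [325. 137.] 11464 ctr [ 457.8 -194.1    8.8] size [99.  59.8] yaw -13.62 tool [  1.5 191.4  39.2]
comp px [530. 263.] 3844 ctr [ 591.6 -326.7    8.8] size [64.5 42.2] yaw -8.69 tool [163.  191.1 -57.9]
comp px [354. 277.] 3101 ctr [ 453.5 -310.4    8.8] size [50.1 56.3] yaw 14.59 tool [ 24.9 191.2 -74.8]
```

View pics/w13.png

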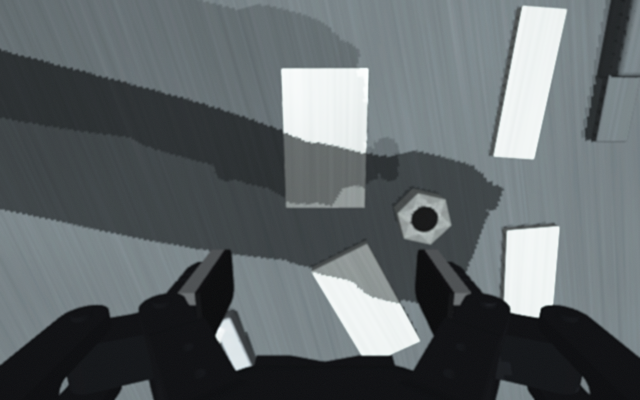

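>>> arm_command:
  rows: [0.1,0,3.9,0,0,0,0.74,0.1,3,3.9,0,0,0,0.74,0.1,6.5,3.9,0,0,0,0.74,0.1,10,3.9,0,0,0,0.74,0.1,12,3.9,0,0,0,0.74,0.1,12.6,3.9,0,0,0,0.74,0.1,13,3.9,0,0,0,0.74,0.1,13,3.9,0,0,0,0.74,0.1,13,3.9,0,0,0,0.74]

```text
time: 15.0
ee_pos: [0.4584, -0.1948, 0.0723]
tcp_rot: [-90.0, -0.1, -13.6]
wrist_force: [1.1, 0.7, 0.8]
opening: 0.0741
```

```bash
python3 - <<'E'
from h import *
c,P,Q,o=near("w14")
print(o["time"],o["ee_pos"],o["tcp_rot"],o["wrist_force"],o["opening"])
for v in (240,246,252,258,264,272,280,288):
    print(v,[(u,*np.round(Q[v,u]).astype(int).tolist()) for u in (215,222,228,232,236,240,250,270,320,380,400,410,415,420,425) if np.isfinite(Q[v,u,0])])
E
```

```text
15.05 [ 0.45850461 -0.19505061  0.07251822] [-90.02215662  -0.14788838 -13.66442718] [-1.24836694 -0.57819562  0.134031  ] 0.07423692649648025
240 [(215, -46, 73, 10), (222, -42, 71, 11), (228, -40, 73, 10), (232, -38, 72, 11), (236, -36, 71, 11), (240, -35, 72, 11), (250, -29, 64, 14), (270, -21, 64, 14), (320, -1, 64, 14), (380, 23, 64, 14), (400, 33, 72, 11), (410, 37, 71, 11), (415, 39, 72, 11), (420, 42, 73, 10), (425, 44, 72, 11)]
246 [(215, -46, 72, 8), (222, -43, 72, 8), (228, -40, 71, 8), (232, -39, 72, 8), (236, -37, 71, 8), (240, -35, 73, 8), (250, -29, 64, 11), (270, -21, 63, 11), (320, -1, 63, 11), (380, 23, 63, 12), (400, 33, 73, 8), (410, 37, 72, 8), (415, 39, 72, 8), (420, 41, 71, 8), (425, 44, 72, 8)]
252 [(215, -41, 57, 12), (222, -38, 56, 12), (228, -36, 56, 12), (232, -39, 73, 5), (236, -37, 72, 5), (240, -35, 71, 6), (250, -29, 64, 9), (270, -21, 63, 9), (320, -1, 65, 8), (380, 23, 64, 8), (400, 33, 72, 5), (410, 38, 73, 5), (415, 40, 73, 5), (420, 38, 59, 11), (425, 39, 56, 12)]
258 [(215, -39, 51, 12), (222, -36, 50, 12), (228, -36, 57, 9), (232, -36, 63, 6), (
[... 667 characters left out ...]
80, 24, 64, 0), (400, 34, 72, -4), (410, 38, 72, -4), (415, 40, 72, -4), (420, 38, 57, 3), (425, 38, 51, 6)]
280 [(215, -37, 41, 8), (222, -36, 48, 5), (228, -36, 55, 1), (232, -36, 60, -2), (236, -38, 72, -8), (240, -36, 71, -8), (250, -30, 63, -3), (270, -22, 64, -4), (320, -1, 64, -4), (380, 24, 64, -4), (400, 34, 72, -8), (410, 38, 72, -8), (415, 40, 72, -8), (420, 38, 57, 0), (425, 38, 49, 4)]
288 [(215, -37, 40, 5), (222, -36, 46, 2), (228, -36, 54, -2), (232, -36, 59, -5), (236, -38, 72, -12), (240, -36, 73, -12), (250, -30, 64, -8), (270, -22, 64, -7), (320, -1, 64, -7), (380, 24, 63, -7), (400, 34, 72, -12), (410, 38, 71, -12), (415, 38, 62, -7), (420, 38, 56, -3), (425, 38, 49, 1)]
```

View pics/w14.png

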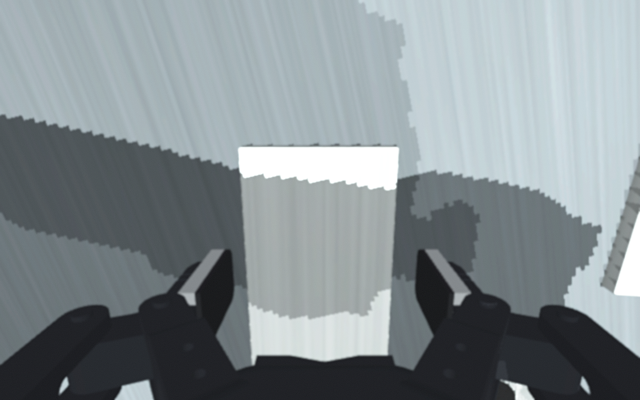

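>>> arm_command:
  rows: [0,0.3,0,0,0,0,0.74,0,0.3,0,0,0,0,0.74,0,0.3,0,0,0,0,0.2,0,0.3,0,0,0,0,0.2,0,0.3,0,0,0,0,0.2,0,0.3,0,0,0,0,0.2,0,0.3,0,0,0,0,0.2]
  force: 50

```text
time: 15.63
ee_pos: [0.4577, -0.1951, 0.0686]
tcp_rot: [-90.0, -0.0, -13.7]
wrist_force: [-1.9, 1.0, 5.1]
opening: 0.0585
```

>>> arm_command:
  rows: [0,-1,0,0,0,0,0.2,0,-3,0,0,0,0,0.2,0,-6,0,0,0,0,0.2,0,-9,0,0,0,0,0.2,0,-9,0,0,0,0,0.2,0,-9,0,0,0,0,0.2]
  force: 80

```text
time: 16.13
ee_pos: [0.4582, -0.1953, 0.1595]
tcp_rot: [-90.0, -0.2, -13.7]
wrist_force: [0.2, -0.5, -4.4]
opening: 0.0574
```

```bash
python3 - <<'E'
from h import *
c,P,Q,o=near("w15")
print(o["time"],o["ee_pos"],o["tcp_rot"],o["wrist_force"],o["opening"])
# held piece: far edge
for u in (270,300,320,340,370):
    col=Q[:,u]; k=np.where((col[:,1]<72)&(col[:,1]>45))[0]; print(u,k.min() if len(k) else None,np.round(col[k.min()+1],1),np.round(col[k.min()+40],1))
# edges in x at rows
for v in (180,200,220):
    k=np.where((Q[v,:,1]<75)&(Q[v,:,1]>45))[0]; print(v,k.min(),k.max(),np.round(Q[v,k.min()+1],1),np.round(Q[v,k.max()-1],1))
# nest position target, corrected with nothing
go([0.5690,0.0043,0.16],-11.9)
E
```

```text
16.1833 [ 0.45751989 -0.19502357  0.15778966] [-9.00004849e+01 -1.27758160e-02 -1.36961563e+01] [ 0.22887136  0.77020657 -4.34329752] 0.05752921611502711
270 146 [-17.9  58.9  50.8] [-18.5  58.9  36.3]
300 146 [-7.  59.  50.8] [-7.2 58.6 36.3]
320 146 [ 0.3 60.  50.7] [ 0.3 58.6 36.3]
340 146 [ 7.6 59.1 50.8] [ 7.7 57.5 36.6]
370 145 [19.  62.2 50.8] [19.2 60.2 36.4]
180 245 404 [-27.3  58.9  38.6] [31.2 58.3 38.7]
200 246 403 [-27.4  58.9  30.8] [31.4 59.1 30.8]
220 247 402 [-27.2  57.9  23.2] [31.5 59.2 22.7]
rows: [ 6.11 -0.22 22.01] [ 0.  -1.8  0. ] dist 22.84
```

View pics/w15.png

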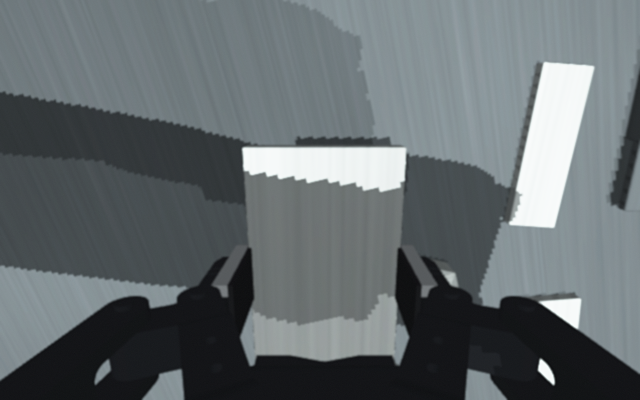

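```bash
python3 - <<'E'
from h import *
go([0.5672,0.0038,0.158],-11.9)
E
```

```text
rows: [ 5.950e+00 -2.000e-02  2.191e+01] [ 0.  -1.8  0. ] dist 22.71
```

>>> arm_command:
  rows: [1,0,3,0,-0.5,0,0.2,2,0,7,0,-1,0,0.2,3,0,11,0,-1.8,0,0.2,4,0,15,0,-1.8,0,0.2,5,0,18.5,0,-1.8,0,0.2,5.9,0,21,0,-1.8,0,0.2,5.9,0,21.9,0,-1.8,0,0.2,5.9,0,21.9,0,-1.8,0,0.2,5.9,0,21.9,0,-1.8,0,0.2]

```text
time: 16.93
ee_pos: [0.5658, 0.0039, 0.1561]
tcp_rot: [-90.1, 0.2, -11.8]
wrist_force: [-0.8, -0.5, -3.6]
opening: 0.0572
```

```bash
cat >> h.py <<'E'
def nestview(save,lo=40,hi=70):
    """held piece + pins in tool frame (mm, camera-biased)"""
    c,P,Q,o=near(save); z=P[...,2]*1000
    print("t",round(o["time"],2),o["ee_pos"].round(4),o["tcp_rot"].round(2),o["wrist_force"].round(1),round(o["opening"],4))
    k=((Q[...,1]>lo)&(Q[...,1]<hi)&(abs(Q[...,0])<45)); k[:, :200]=0
    for u in (290,320,350):
        col=np.where(k[:,u])[0]
        if len(col): print(" far edge z",np.round(Q[col.min()+1,u],1),col.min())
    for v in (180,200,220,235):
        w=np.where(k[v])[0]
        if len(w): print(" row",v,w.min(),w.max(),np.round(Q[v,w.min()+1],1),np.round(Q[v,w.max()-1],1))
    # pins: height 46 above bench
    m=((abs(z-47)<2.6)).astype(np.uint8); m[300:]=0
    n,l,st,ce=cv2.connectedComponentsWithStats(m)
    for i in range(1,n):
        if 40<st[i,4]<6000:
            cnt=np.argwhere(l==i)[:,::-1]; W=atz(c,cnt,np.median(P[l==i][:,2])); q=(W-o["ee_pos"])@toolR(o)*1000
            print(" z46 comp",ce[i].round(),st[i,4],"min",q.min(0).round(1),"max",q.max(0).round(1),"mean",q.mean(0).round(1))
    return c,P,Q,o
E
python3 - <<'E'
from h import *
nestview("w16")
E
```

```text
t 16.98 [0.5658 0.0032 0.1565] [-90.05   0.13 -11.9 ] [-0.1 -0.1 -3.5] 0.0574
 far edge z [-11.8  61.4  51.5] 146
 far edge z [-0.8 61.9 51.5] 146
 far edge z [10.2 61.2 51.6] 146
 row 180 245 404 [-28.5  61.1  39.3] [30.  60.1 39.6]
 row 200 246 403 [-28.3  60.1  31.8] [30.  60.  31.9]
 row 220 247 402 [-28.4  60.2  23.9] [30.2 60.5 23.8]
 row 235 248 401 [-28.6  61.6  17.3] [30.5 61.8 17.3]
 z46 comp [329.  50.] 3749 min [-28.6 109.6  83.6] max [ 34.9 109.7 111.7] mean [  3.  109.7  90.9]
 z46 comp [405. 148.] 140 min [ 34.6 109.9  39. ] max [ 44.4 109.9  49.5] mean [ 41.1 109.9  45.5]
```

View pics/w16.png

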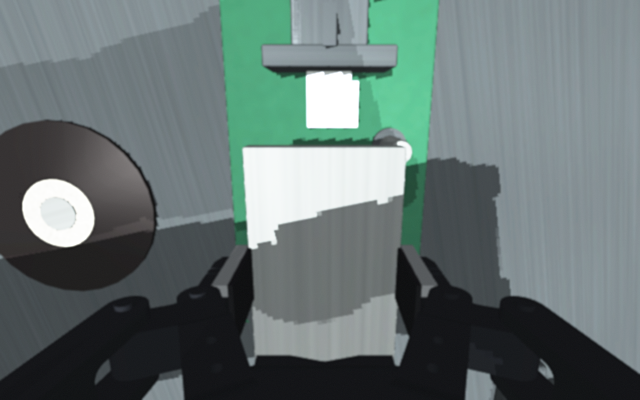

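>>> arm_command:
  rows: [0,2,0,0,0,0,0.2,0,3.5,0,0,0,0,0.2,0,4.5,0,0,0,0,0.2,0,4.5,0,0,0,0,0.2,0,4.5,0,0,0,0,0.2]

```text
time: 17.4
ee_pos: [0.5663, 0.0029, 0.1131]
tcp_rot: [-90.0, 0.0, -12.0]
wrist_force: [0.7, 0.3, -3.3]
opening: 0.0576
```

```bash
python3 - <<'E'
from h import *
nestview("w17")
E
```

```text
t 17.45 [0.5666 0.0032 0.1134] [-9.000e+01 -1.000e-02 -1.194e+01] [-0.4  0.6 -2.8] 0.0572
 far edge z [-11.2  66.4  93.3] 21
 far edge z [-0.7 65.2 99.6] 0
 far edge z [ 9.7 65.9 93.2] 21
 row 180 246 403 [-28.5  62.7  38. ] [30.  61.8 38.1]
 row 200 247 402 [-28.4  62.2  30.3] [29.9 61.4 30.5]
 row 220 248 401 [-28.4  61.5  22.4] [29.8 60.6 22.7]
 row 235 249 401 [-28.3  61.6  16.2] [30.3 61.3 16.4]
 z46 comp [328.  35.] 5991 min [-29.8  66.7  83.3] max [ 33.7  66.7 100.3] mean [ 2.  66.7 89.2]
 z46 comp [324. 147.] 157 min [-28.3  65.2  49.7] max [29.6 65.2 50.1] mean [ 0.5 65.2 50.1]
 z46 comp [420. 163.] 725 min [31.7 66.8 37.9] max [43.4 66.8 49.5] mean [37.5 66.8 43.6]
```

View pics/w17.png

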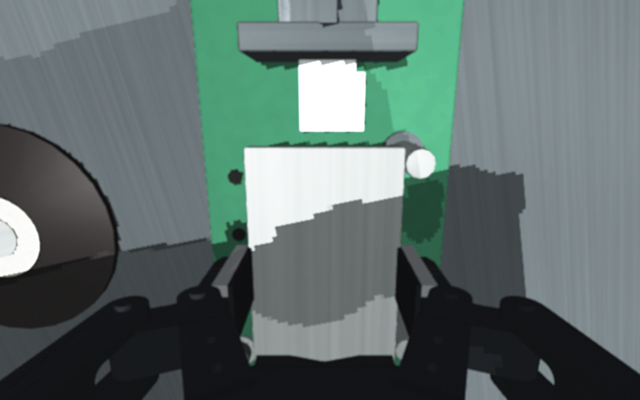

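>>> arm_command:
  rows: [0,1,0.1,0,0,0,0.2,0,2,0.1,0,0,0,0.2,0,2.7,0.1,0,0,0,0.2,0,3,0.1,0,0,0,0.2,0,3.2,0.1,0,0,0,0.2,0,3.2,0.1,0,0,0,0.2]

```text
time: 17.95
ee_pos: [0.5666, 0.0049, 0.0803]
tcp_rot: [-90.0, 0.1, -11.9]
wrist_force: [-0.2, 0.3, -3.0]
opening: 0.0571
```

>>> arm_command:
  rows: [0,0.1,0,0,0,0,0.2,0,0.2,0,0,0,0,0.2,0,0.3,0,0,0,0,0.2,0,0.3,0,0,0,0,0.2]

```text
time: 18.28
ee_pos: [0.5671, 0.0048, 0.0789]
tcp_rot: [-90.0, -0.1, -11.9]
wrist_force: [-4.8, -2.5, 6.5]
opening: 0.0576
```

>>> arm_command:
  rows: [0.05,-0.15,0,0,0,0,0.2,0.1,-0.15,0,0,0,0,0.2,0.15,-0.15,0,0,0,0,0.2,0.2,-0.15,0,0,0,0,0.2,0.2,-0.15,0,0,0,0,0.2]

```text
time: 18.7
ee_pos: [0.5682, 0.0046, 0.0793]
tcp_rot: [-90.0, 0.1, -11.9]
wrist_force: [-6.8, 0.9, 5.5]
opening: 0.0571
```

>>> arm_command:
  rows: [0.1,0,0,0,0,0,0.2,0.1,0,0,0,0,0,0.2,0.1,0,0,0,0,0,0.2]

```text
time: 18.95
ee_pos: [0.5684, 0.0046, 0.0793]
tcp_rot: [-90.0, 0.2, -11.9]
wrist_force: [-12.7, 1.7, 7.0]
opening: 0.0571
```

```bash
python3 - <<'E'
from h import *
nestview("w18")
E
```

```text
t 19.0 [0.5685 0.0046 0.0793] [-89.99   0.19 -11.87] [-12.3   2.5   8.2] 0.0575
 far edge z [-8.  33.5 92.1] 0
 far edge z [-0.3 40.2 81.9] 46
 far edge z [ 7.6 32.8 92. ] 0
 row 180 209 420 [-44.3  68.7  37. ] [30.9 40.4 42.9]
 row 200 211 425 [-44.   68.2  28.9] [41.1 68.7 28.8]
 row 220 212 431 [-44.8  69.7  20. ] [43.7 67.3 20.8]
 row 235 214 430 [-44.3  69.   13.7] [44.  67.7 14.2]
 z46 comp [443. 188.] 1221 min [30.1 32.5 36. ] max [42.  32.6 47.8] mean [36.  32.6 42. ]
 z46 comp [227. 287.] 340 min [-34.4  31.4   6.2] max [-26.4  31.4  13.9] mean [-29.6  31.4  10.5]
 z46 comp [422. 287.] 361 min [28.5 31.   6.4] max [36.3 31.1 14. ] mean [31.7 31.1 10.5]
```

View pics/w18.png

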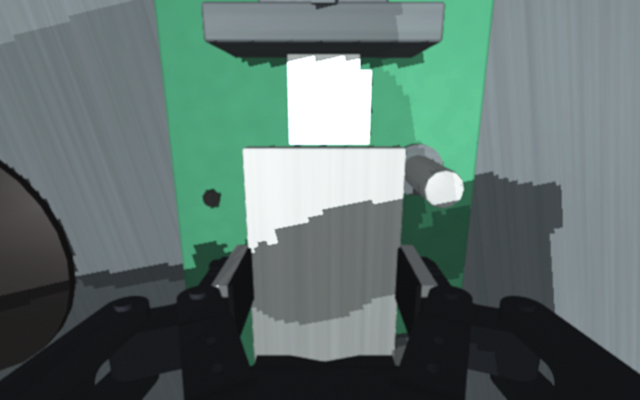

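>>> arm_command:
  rows: [-0.1,0,-0.1,0,0,0,0.2,-0.1,0,-0.1,0,0,0,0.2,-0.1,0,-0.2,0,0,0,0.2,-0.1,0,-0.2,0,0,0,0.2]

```text
time: 19.33
ee_pos: [0.568, 0.0035, 0.0792]
tcp_rot: [-89.9, 0.1, -11.8]
wrist_force: [-6.0, 7.0, 2.7]
opening: 0.0572
```

>>> arm_command:
  rows: [0,0,-0.1,0,0,0,0.2,0,0,-0.1,0,0,0,0.2,0,0,-0.1,0,0,0,0.2]

```text
time: 19.58
ee_pos: [0.5678, 0.0026, 0.0792]
tcp_rot: [-89.9, 0.1, -11.8]
wrist_force: [-5.6, 7.0, 2.7]
opening: 0.057
```

>>> arm_command:
  rows: [0,0,-0.1,0,0,0,0.2,0,0,-0.1,0,0,0,0.2,0,0,-0.1,0,0,0,0.2]

```text
time: 19.83
ee_pos: [0.5678, 0.0023, 0.0792]
tcp_rot: [-89.8, 0.1, -11.8]
wrist_force: [-4.8, 11.8, 1.4]
opening: 0.0568
```

>>> arm_command:
  rows: [0,0,0.3,0,0,0,0.2,0,0,0.4,0,0,0,0.2,0,0,0.4,0,0,0,0.2]

```text
time: 20.08
ee_pos: [0.5681, 0.004, 0.0791]
tcp_rot: [-90.1, 0.1, -11.9]
wrist_force: [-7.5, -4.0, 3.9]
opening: 0.0573
```

>>> arm_command:
  rows: [0,0,0,0,0,0,0.74,0,0,0,0,0,0,0.74,0,0,0,0,0,0,0.74,0,-0.5,0,0,0,0,0.74,0,-2,0,0,0,0,0.74,0,-4,0,0,0,0,0.74,0,-5,0,0,0,0,0.74,0,-5,0,0,0,0,0]

```text
time: 20.75
ee_pos: [0.5703, 0.0044, 0.1323]
tcp_rot: [-89.9, -0.3, -11.9]
wrist_force: [0.3, -0.2, 0.2]
opening: 0.0638
```

```bash
python3 - <<'E'
from h import *
c,P,Q,o=nestview("w19")
z=P[...,2]*1000
for v in (140,170,200,230): print([round(float(z[v,u])) for u in range(200,460,12)])
E
```

```text
t 20.8 [0.5697 0.0044 0.1306] [-89.97  -0.16 -11.89] [ 0.   0.1 -1.1] 0.0567
 z46 comp [318.  48.] 4888 min [-32.7  83.8  81.7] max [ 30.8  84.  105.7] mean [-1.  83.9 88.2]
 z46 comp [399. 162.] 552 min [28.8 84.1 35.9] max [40.3 84.1 47.4] mean [34.7 84.1 41.6]
[0, 11, 10, 11, 11, 11, 19, 20, 18, 18, 19, 19, 18, 19, 19, 14, 13, 11, 11, 11, 2, 2]Traceback (most recent call last):
  File "<stdin>", line 4, in <module>
ValueError: cannot convert float NaN to integer
```

View pics/w19.png

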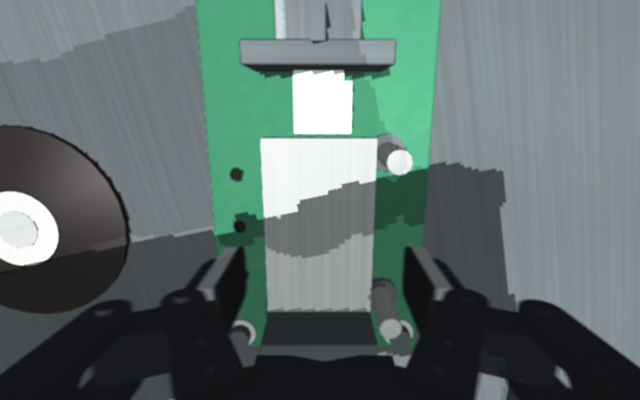

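>>> arm_command:
  rows: [0,0,0,0,0,0,-1,0,1,0,0,0,0,-1,0,2,0,0,0,0,-1,0,3,0,0,0,0,-1,0,3.5,0,0,0,0,-1,0,3.8,0,0,0,0,-1,0,4,0,0,0,0,-1,0,4.1,0,0,0,0,-1,0,4.1,0,0,0,0,-1]

```text
time: 21.55
ee_pos: [0.5678, 0.0044, 0.0905]
tcp_rot: [-90.0, 0.1, -11.9]
wrist_force: [-17.7, -1.1, 28.5]
opening: -0.0005
```

>>> arm_command:
  rows: [0,-0.2,0,0,0,0,-1,0,-1,0,0,0,0,-1,0,-3,0,0,0,0,-1,0,-6,0,0,0,0,-1,0,-9,0,0,0,0,0.5,0,-9,0,0,0,0,0.5,0,-9,0,0,0,0,0.5]

```text
time: 22.13
ee_pos: [0.5698, 0.0044, 0.18]
tcp_rot: [-90.0, -0.2, -11.9]
wrist_force: [-0.1, 0.4, -0.0]
opening: 0.0356
```

```bash
cat >> h.py <<'E'
def toppieces(save=None):
    t=snap("top",save); im=t["pixels"]
    g=cv2.cvtColor(im,cv2.COLOR_BGR2GRAY)
    m=(g>165).astype(np.uint8); m[:, :380]=0; m[:,500:]=0; m[:165]=0; m[268:]=0
    n,l,st,ce=cv2.connectedComponentsWithStats(m)
    for i in range(1,n):
        if st[i,4]<80: continue
        pts=cv2.findContours((l==i).astype(np.uint8),0,cv2.CHAIN_APPROX_NONE)[0][0].reshape(-1,2)
        r=cv2.minAreaRect((atz(t,pts,0.008)[:,:2]*1000).astype(np.float32))
        print("top",ce[i].round(),st[i,4],np.round(r[0],0),np.round(np.array(r[1])+3.2),round(r[2],1))
E
python3 - <<'E'
from h import *
c,P,Q,o=nestview("w20")
z=P[...,2]*1000
k=((z>16)&(z<24)).astype(np.uint8); k[:, :230]=0;k[:,430:]=0;k[300:]=0
n,l,st,ce=cv2.connectedComponentsWithStats(cv2.morphologyEx(k,cv2.MORPH_OPEN,np.ones((3,3))))
i=1+np.argmax(st[1:,4]); cnt=np.argwhere(l==i)[:,::-1]; zz=np.median(P[l==i][:,2]); W=atz(c,cnt,zz)
print(cv2.minAreaRect((W[:,:2]*1000).astype(np.float32)),zz)
q=P[l==i]; A=np.c_[q[:,:2],np.ones(len(q))]; print("plane slope",np.linalg.lstsq(A,q[:,2],rcond=None)[0])
toppieces("t3")
E
```

```text
t 22.18 [0.5691 0.0044 0.1783] [-8.999e+01 -3.000e-02 -1.189e+01] [-0.1  0.3 -0.4] 0.0433
 z46 comp [320.  61.] 2730 min [-31.9 131.5  81.9] max [ 31.7 131.5 109.4] mean [ -0.3 131.5  88.6]
 z46 comp [383. 149.] 335 min [ 29.8 131.7  36. ] max [ 41.2 131.7  47.3] mean [ 35.6 131.7  41.6]
 z46 comp [324. 297.] 430 min [-25.4 131.9 -53.6] max [ 29.3 131.9 -50. ] mean [  2.2 131.9 -52.2]
((569.5032348632812, 2.1855010986328125), (103.69590759277344, 61.52622604370117), 78.11176300048828) 0.018793206819675723
plane slope [-0.0003567  -0.00361576  0.01904014]
top [383. 217.] 669 [ 529. -112.] [ 29. 332.] 89.7
top [408. 192.] 300 [ 604. -191.] [105.  35.] 72.5
top [456. 197.] 393 [ 590. -347.] [105.  45.] 81.1
top [432. 220.] 99 [ 517. -267.] [39. 42.] 0.4
top [453. 238.] 510 [ 459. -333.] [ 56. 105.] 14.8
```

View pics/w20.png

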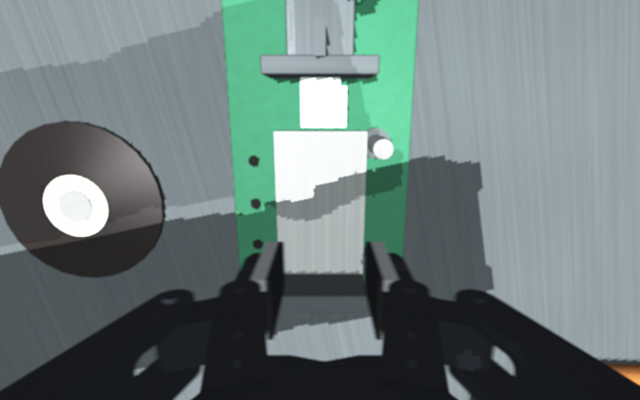

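```bash
python3 - <<'E'
from h import *
go([0.469,-0.374,0.20],14.8)
E
```

```text
rows: [ -1.96  -2.25 -39.08] [ -0.  -26.7  -0.1] dist 39.2
```

>>> arm_command:
  rows: [-2,-2.2,-39,0,-26.7,0,0.55,-2,-2.2,-39,0,-26.7,0,0.55,-2,-2.2,-39,0,-26.7,0,0.55,-2,-2.2,-39,0,-26.7,0,0.55,-2,-2.2,-39,0,-26.7,0,0.55,-2,-2.2,-39,0,-26.7,0,0.55,-2,-2.2,-39,0,-26.7,0,0.55,-2,-2.2,-39,0,-26.7,0,0.55,-2,-2.2,-39,0,-26.7,0,0.55,-2,-2.2,-39,0,-26.7,0,0.55,-2,-2.2,-39,0,-26.7,0,0.55,-2,-2.2,-39,0,-26.7,0,0.55]

```text
time: 23.23
ee_pos: [0.4679, -0.3742, 0.1983]
tcp_rot: [-89.9, 0.1, 14.6]
wrist_force: [0.6, 0.3, -0.0]
opening: 0.066
```

```bash
python3 - <<'E'
from h import *
c,P,Q,o=near("w21")
print(o["time"],o["ee_pos"],o["tcp_rot"],o["wrist_force"],o["opening"])
findpiece(c,P,o)
E
```

```text
23.2833 [ 0.46837742 -0.37310312  0.19858205] [-8.98648638e+01  8.21297933e-02  1.47399444e+01] [ 1.00600184  0.64202491 -0.15960577] 0.065992662952959
comp px [565.  26.] 2894 ctr [ 594.2 -217.6    8.6] size [46.9 31.4] yaw -17.67 tool [161.5 190.  117.9]
comp px [633.  68.] 328 ctr [ 645.1 -236.    13.7] size [10.4 21.4] yaw 27.42 tool [206.  184.8  87.2]
comp px [125. 136.] 8868 ctr [ 312.2 -360.4   14.4] size [93.4 90.1] yaw -85.27 tool [-147.5  184.5   51.6]
comp px [326. 134.] 9673 ctr [ 459.2 -333.3    8.8] size [49.8 98.7] yaw 14.67 tool [  1.5 189.9  40.4]
comp px [490. 197.] 7142 ctr [ 588.9 -346.2    8.8] size [99.7 42.3] yaw -8.79 tool [123.7 189.6  -5.1]
comp px [615. 282.] 711 ctr [ 705.8 -383.5   13.8] size [45.4 13.8] yaw -36.29 tool [227.2 184.3 -70.9]
```

View pics/w21.png

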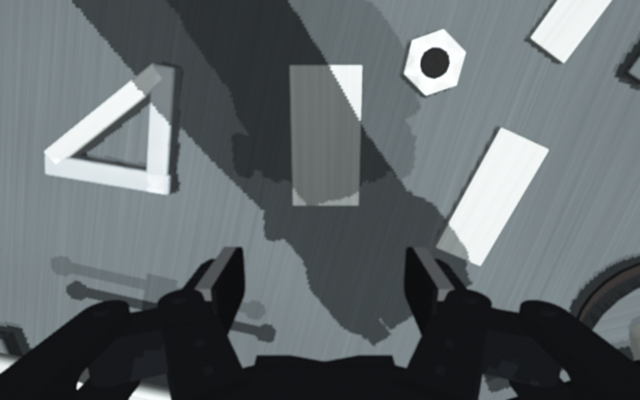

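>>> arm_command:
  rows: [0.1,0,4,0,0,0,0.55,0.1,3,4,0,0,0,0.55,0.1,6.5,4,0,0,0,0.55,0.1,10,4,0,0,0,0.55,0.1,12,4,0,0,0,0.55,0.1,12.5,4,0,0,0,0.55,0.1,12.8,4,0,0,0,0.55,0.1,12.8,4,0,0,0,0.55,0.1,12.8,4,0,0,0,0.55]
  force: 50

```text
time: 24.03
ee_pos: [0.4605, -0.3343, 0.0739]
tcp_rot: [-90.1, -0.1, 14.8]
wrist_force: [0.2, -0.0, 0.4]
opening: 0.0666
```

>>> arm_command:
  rows: [0,0.3,0,0,0,0,0.55,0,0.3,0,0,0,0,0.55,0,0.3,0,0,0,0,0,0,0.3,0,0,0,0,0,0,0.3,0,0,0,0,0,0,0.3,0,0,0,0,0,0,0.3,0,0,0,0,0,0,0.3,0,0,0,0,0]

```text
time: 24.7
ee_pos: [0.4599, -0.3345, 0.0702]
tcp_rot: [-90.1, -0.0, 14.8]
wrist_force: [-0.9, 0.5, 5.6]
opening: 0.0485
```

Lift and check.

>>> arm_command:
  rows: [0,-1,0,0,0,0,0,0,-3,0,0,0,0,0,0,-6,0,0,0,0,0,0,-9,0,0,0,0,0,0,-9,0,0,0,0,0,0,-9,0,0,0,0,0]
  force: 80

```text
time: 25.2
ee_pos: [0.4603, -0.3347, 0.1612]
tcp_rot: [-90.1, -0.1, 14.8]
wrist_force: [0.4, -0.8, -3.7]
opening: 0.0474
```

```bash
python3 - <<'E'
from h import *
nestview("w22",lo=45,hi=72)
# target: piece 50 -> centre at nest x=+5 ; TCP ref for x: flat60 pins contact TCP (.5681,.0040)@y=+0.7
ex=np.array([.9785,-.206]);ey=np.array([.206,.9785])
p=np.array([.5681,.0040])-.0007*ey+.005*ex; print("contact TCP",p)
p=p-.002*ex+.0005*ey
go([*p,0.158],-11.9)
E
```

```text
t 25.25 [ 0.4597 -0.3342  0.1593] [-9.002e+01 -2.000e-02  1.481e+01] [-0.2 -0.4 -4.1] 0.0473
 far edge z [-10.9  62.   50.5] 143
 far edge z [ 0.3 60.1 50.7] 143
 far edge z [11.3 60.7 50.7] 143
 row 180 259 390 [-22.2  59.3  37.4] [26.2 60.1 37.2]
 row 200 260 389 [-22.4  60.3  29.4] [26.3 60.4 29.3]
 row 220 261 388 [-22.4  60.5  21.2] [26.2 60.2 21.3]
 row 235 262 387 [-22.4  60.9  14.9] [26.1 60.1 15.2]
contact TCP [0.5728483  0.00228505]
rows: [19.38  0.13 29.78] [ 0.  26.7  0. ] dist 35.53
```

View pics/w22.png

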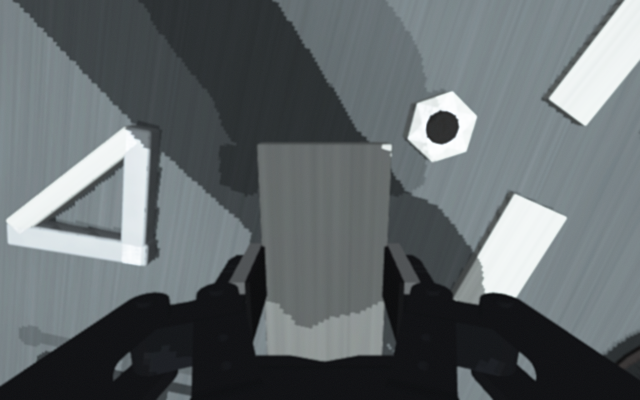

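>>> arm_command:
  rows: [2,0,3,0,3,0,0,4,0,6,0,6,0,0,6,0,9,0,9,0,0,8,0,12.5,0,12,0,0,10,0,16,0,15,0,0,12,0,19,0,18,0,0,14,0,22,0,21,0,0,16,0,25,0,24,0,0,18,0,28,0,26.7,0,0,19.4,0,29.8,0,26.7,0,0,19.4,0,29.8,0,26.7,0,0,19.4,0,29.8,0,26.7,0,0]

```text
time: 26.25
ee_pos: [0.5705, 0.0047, 0.1572]
tcp_rot: [-90.0, 0.2, -11.7]
wrist_force: [-0.8, -0.2, -2.8]
opening: 0.0475
```

```bash
python3 - <<'E'
from h import *
o=sensors.get_obs(); print(o["time"],o["ee_pos"],o["tcp_rot"],o["wrist_force"],o["opening"])
go([0.5710,0.0032,0.11],-11.9)
E
```

```text
26.25 [0.57048657 0.00474433 0.15718216] [-90.04698988   0.18745705 -11.74086884] [-0.78490552 -0.16219286 -2.80269649] 0.047501034168018576
rows: [ 0.1   4.72 -0.14] [ 0.   0.2 -0.2] dist 4.72
```

>>> arm_command:
  rows: [0,2,0,0,0,0,0,0,4,0,0,0,0,0,0,4.4,0,0,0,0,0,0,4.4,0,0,0,0,0,0,4.4,0,0,0,0,0]

```text
time: 26.67
ee_pos: [0.5707, 0.0028, 0.1153]
tcp_rot: [-90.0, 0.0, -11.9]
wrist_force: [-0.1, 0.6, -2.5]
opening: 0.0477
```

```bash
python3 - <<'E'
from h import *
nestview("w23")
E
```

```text
t 26.72 [0.5712 0.0029 0.1161] [-9.000e+01 -4.000e-02 -1.193e+01] [ 0.5 -0.3 -3. ] 0.0472
 far edge z [-11.8  70.2  92.8] 25
 far edge z [-1.  66.  99.8] 0
 far edge z [ 9.6 69.6 92.7] 25
 row 180 259 390 [-23.6  61.8  38.3] [25.  63.4 38. ]
 row 200 260 389 [-23.6  62.1  30.5] [24.9 63.1 30.3]
 row 220 261 388 [-23.8  63.1  22.2] [24.7 61.8 22.6]
 row 235 262 387 [-23.7  63.   16. ] [24.7 62.4 16.2]
 z46 comp [316.  38.] 5857 min [-34.3  69.4  82.7] max [ 29.2  69.5 101. ] mean [-2.5 69.4 88.7]
 z46 comp [407. 165.] 695 min [27.  69.5 37.2] max [38.8 69.5 48.6] mean [33.  69.5 42.9]
```

View pics/w23.png

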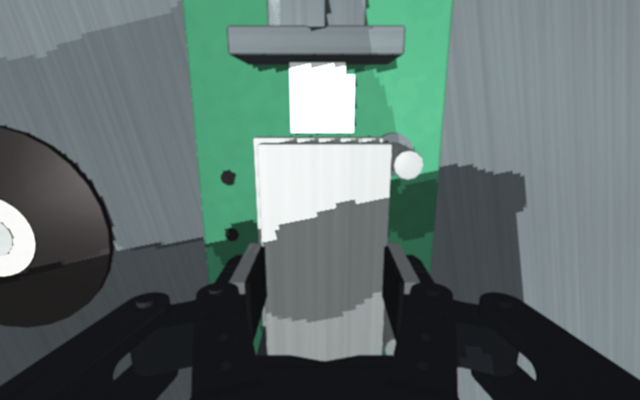

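>>> arm_command:
  rows: [0,1,0.05,0,0,0,0,0,2,0.05,0,0,0,0,0,2.4,0.05,0,0,0,0,0,2.6,0.05,0,0,0,0,0,2.7,0.05,0,0,0,0,0,2.7,0.05,0,0,0,0]

```text
time: 27.22
ee_pos: [0.5709, 0.004, 0.0886]
tcp_rot: [-90.0, 0.0, -11.9]
wrist_force: [-2.6, -0.2, 1.0]
opening: 0.0472
```

>>> arm_command:
  rows: [0.1,0,0,0,0,0,0,0.15,0,0,0,0,0,0,0.2,0,0,0,0,0,0,0.2,0,0,0,0,0,0]

```text
time: 27.55
ee_pos: [0.573, 0.0037, 0.0885]
tcp_rot: [-90.0, 0.0, -11.9]
wrist_force: [-5.2, 0.2, 5.2]
opening: 0.0473
```

>>> arm_command:
  rows: [0.1,0,0,0,0,0,0,0.1,0,0,0,0,0,0,0.1,0,0,0,0,0,0]

```text
time: 27.8
ee_pos: [0.5732, 0.0036, 0.0885]
tcp_rot: [-90.0, 0.1, -11.9]
wrist_force: [-10.0, 0.8, 7.6]
opening: 0.0478
```

>>> arm_command:
  rows: [-0.05,-0.1,-0.1,0,0,0,0,-0.05,-0.1,-0.2,0,0,0,0,-0.05,-0.1,-0.2,0,0,0,0]

```text
time: 28.05
ee_pos: [0.5727, 0.0017, 0.0886]
tcp_rot: [-90.0, 0.1, -11.9]
wrist_force: [-4.3, 3.4, -1.6]
opening: 0.0472
```

>>> arm_command:
  rows: [0,0,0.1,0,0,0,0,0.05,0,0.1,0,0,0,0,0.05,0,0.1,0,0,0,0]

```text
time: 28.3
ee_pos: [0.5729, 0.0022, 0.0886]
tcp_rot: [-90.1, 0.2, -11.9]
wrist_force: [-7.5, 0.2, 0.2]
opening: 0.0475
```

>>> arm_command:
  rows: [0,0,0,0,0,0,0.5,0,0,0,0,0,0,0.5,0,0,0,0,0,0,0.5,0,-0.5,0,0,0,0,0.5,0,-2,0,0,0,0,0.5,0,-4,0,0,0,0,0.5,0,-5,0,0,0,0,0.5,0,-5,0,0,0,0,0.5]

```text
time: 28.97
ee_pos: [0.5753, 0.0024, 0.1424]
tcp_rot: [-89.9, -0.3, -11.9]
wrist_force: [0.3, 0.0, -0.1]
opening: 0.0638
```

```bash
cat >> h.py <<'E'
def stack(c,P,zs):
    """rects of stack tiers; zs raw height windows mm"""
    z=P[...,2]*1000
    for a,b in zs:
        k=((z>a)&(z<b)).astype(np.uint8); k[:, :230]=0;k[:,430:]=0;k[310:]=0
        n,l,st,ce=cv2.connectedComponentsWithStats(cv2.morphologyEx(k,cv2.MORPH_OPEN,np.ones((3,3))))
        i=1+np.argmax(st[1:,4]); cnt=np.argwhere(l==i)[:,::-1]; q=P[l==i]; zz=np.median(q[:,2]); W=atz(c,cnt,zz)
        r=cv2.minAreaRect((W[:,:2]*1000).astype(np.float32))
        A=np.c_[q[:,:2]-q[:,:2].mean(0),np.ones(len(q))]; s=np.linalg.lstsq(A,q[:,2],rcond=None)[0]
        ex=np.array([.9785,-.206]);ey=np.array([.206,.9785]); L=(W[:,:2]*1000-[568.9,4.2])
        print("tier",a,b,"px",st[i,4],np.round(r[0],1),np.round(r[1],1),round(r[2],2),"z",round(zz*1000,1),"slope",s[:2].round(3),"nest x",np.percentile(L@ex,[1,99]).round(1),"y",np.percentile(L@ey,[1,99]).round(1))
E
python3 - <<'E'
from h import *
c,P,Q,o=nestview("w24")
stack(c,P,[(15.5,23),(23.5,31)])
E
```

```text
t 29.02 [0.5748 0.0024 0.1407] [-89.97  -0.17 -11.89] [-0.2  0.  -0.3] 0.0641
 z46 comp [306.  48.] 4328 min [-38.1  93.9  82.7] max [ 25.5  94.1 108.2] mean [-6.3 94.  89.4]
 z46 comp [384. 157.] 494 min [23.5 94.2 36.7] max [35.2 94.3 48.4] mean [29.4 94.2 42.5]
tier 15.5 23 px 2654 [543.6   7.5] [103.4   8.9] 78.11 z 18.8 slope [ 0.028 -0.009] nest x [-29.7 -21. ] y [-52.9  49.2]
tier 23.5 31 px 15923 [579.1   2.4] [101.1  60.3] 78.13 z 26.8 slope [ 0.001 -0.   ] nest x [-19.3  29.9] y [-48.8  49.9]
```

View pics/w24.png

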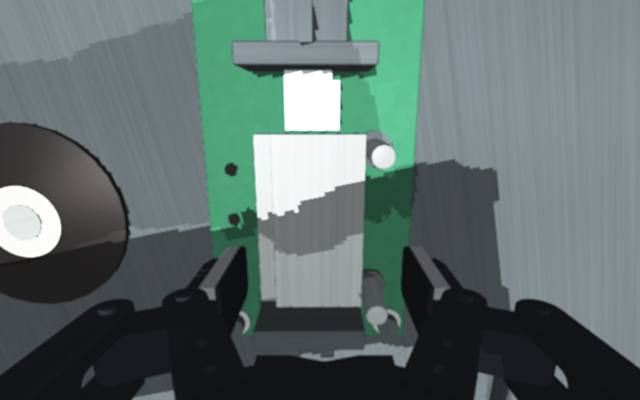

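>>> arm_command:
  rows: [-0.1,0,0,0,0,0,-1,-0.1,1,0,0,0,0,-1,-0.1,2,0,0,0,0,-1,-0.1,3,0,0,0,0,-1,-0.1,3.6,0,0,0,0,-1,-0.1,3.9,0,0,0,0,-1,-0.1,4.1,0,0,0,0,-1,-0.1,4.1,0,0,0,0,-1]

```text
time: 29.68
ee_pos: [0.5723, 0.0026, 0.0987]
tcp_rot: [-90.0, 0.1, -11.9]
wrist_force: [-7.9, -0.3, 10.9]
opening: -0.0001
```

>>> arm_command:
  rows: [0,-0.2,0,0,0,0,-1,0,-2,0,0,0,0,-1,0,-5,0,0,0,0,-1,0,-9,0,0,0,0,0.3,0,-9,0,0,0,0,0.3]

```text
time: 30.1
ee_pos: [0.575, 0.0026, 0.1955]
tcp_rot: [-89.9, -0.5, -11.9]
wrist_force: [1.7, 0.3, 1.1]
opening: 0.0235
```

```bash
python3 - <<'E'
from h import *
c,P,Q,o=nestview("w25")
stack(c,P,[(15.5,23),(23.5,31)])
toppieces("t4")
go([0.586,-0.372,0.20],-9)
E
```

```text
t 30.15 [0.5746 0.0026 0.1924] [-89.92  -0.39 -11.89] [-0.4  0.4 -0.5] 0.0308
 far edge z [-12.5  63.5  11.7] 241
 z46 comp [309.  62.] 2329 min [-38.6 145.4  82. ] max [ 24.8 145.8 110. ] mean [ -6.9 145.6  89.3]
 z46 comp [369. 145.] 287 min [ 22.9 145.9  36.6] max [ 34.6 146.   47.6] mean [ 29. 146.  42.]
 z46 comp [324. 291.] 943 min [-17.5 145.5 -62.7] max [ 21.5 145.8 -49.7] mean [  2.  145.7 -56.6]
tier 15.5 23 px 1515 [545.3  14.2] [89.7  9.1] 78.03 z 18.8 slope [ 0.013 -0.004] nest x [-29.6 -20.7] y [-38.2  49.1]
tier 23.5 31 px 9846 [573.9   1.6] [103.5  50.4] 78.08 z 26.8 slope [ 0.    -0.001] nest x [-19.1  29.5] y [-52.3  49.6]
top [384. 216.] 824 [ 529. -114.] [ 32. 333.] 89.7
top [408. 192.] 301 [ 604. -191.] [105.  35.] 72.6
top [456. 197.] 389 [ 590. -347.] [105.  45.] 81.1
top [432. 220.] 97 [ 517. -267.] [39. 42.] 0.4
rows: [  8.91  -1.   -36.4 ] [-0.  -2.9  0.2] dist 37.49
```

>>> arm_command:
  rows: [8.9,-0.9,-36.4,0,-2.9,0,0.3,8.9,-0.9,-36.4,0,-2.9,0,0.3,8.9,-0.9,-36.4,0,-2.9,0,0.3,8.9,-0.9,-36.4,0,-2.9,0,0.3,8.9,-0.9,-36.4,0,-2.9,0,0.3,8.9,-0.9,-36.4,0,-2.9,0,0.3,8.9,-0.9,-36.4,0,-2.9,0,0.3,8.9,-0.9,-36.4,0,-2.9,0,0.3,8.9,-0.9,-36.4,0,-2.9,0,0.3,8.9,-0.9,-36.4,0,-2.9,0,0.3,8.9,-0.9,-36.4,0,-2.9,0,0.3,8.9,-0.9,-36.4,0,-2.9,0,0.3]

```text
time: 31.2
ee_pos: [0.5847, -0.3718, 0.1955]
tcp_rot: [-89.9, 0.1, -9.0]
wrist_force: [0.1, 0.0, -0.3]
opening: 0.0558
```

```bash
python3 - <<'E'
from h import *
c,P,Q,o=near("w26")
print(o["time"],o["ee_pos"],o["tcp_rot"],o["wrist_force"],o["opening"])
findpiece(c,P,o)
E
```

```text
31.25 [ 0.58494305 -0.3710485   0.19615451] [-8.99484329e+01  8.46619342e-02 -8.95754934e+00] [ 0.29745024  1.96777816 -0.68878769] 0.05573162699013257
comp px [325. 157.] 7579 ctr [ 590.2 -346.4    8.8] size [99.6 39.9] yaw -8.68 tool [  1.7 187.4  25. ]
comp px [517. 173.] 2020 ctr [ 727.  -381.6   13.9] size [114.6  40. ] yaw -50.84 tool [142.2 182.1  11.5]
comp px [ 17. 247.] 2694 ctr [ 358.2 -368.8   13.8] size [89.9 35.9] yaw -22.07 tool [-224.1  182.6  -33.3]
```

View pics/w26.png

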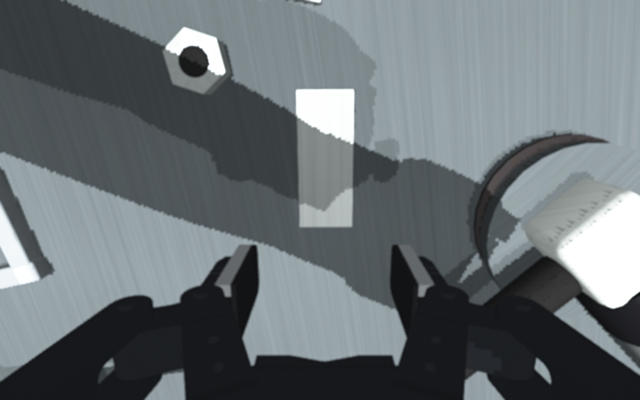

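>>> arm_command:
  rows: [0.1,0,2.5,0,0,0,0.3,0.1,3,2.5,0,0,0,0.3,0.1,6.5,2.5,0,0,0,0.3,0.1,10,2.5,0,0,0,0.3,0.1,11.5,2.5,0,0,0,0.3,0.1,12,2.5,0,0,0,0.3,0.1,12.2,2.5,0,0,0,0.3,0.1,12.2,2.5,0,0,0,0.3,0.1,12.2,2.5,0,0,0,0.3]
  force: 50

```text
time: 32.0
ee_pos: [0.5908, -0.3473, 0.0774]
tcp_rot: [-90.1, -0.2, -9.0]
wrist_force: [-0.0, 0.2, -0.2]
opening: 0.0556
```

>>> arm_command:
  rows: [0,0.3,0,0,0,0,0.3,0,0.3,0,0,0,0,0.3,0,0.3,0,0,0,0,0.3]

```text
time: 32.25
ee_pos: [0.5901, -0.3475, 0.0729]
tcp_rot: [-90.0, -0.0, -9.0]
wrist_force: [0.4, 0.3, -0.7]
opening: 0.0557
```

>>> arm_command:
  rows: [0,0,0,0,0,0,-0.2,0,0,0,0,0,0,-0.2,0,0,0,0,0,0,-0.2,0,0,0,0,0,0,-0.2,0,0,0,0,0,0,-0.2,0,0,0,0,0,0,-0.2]

```text
time: 32.75
ee_pos: [0.5901, -0.3476, 0.0729]
tcp_rot: [-90.0, -0.1, -9.0]
wrist_force: [0.1, -0.4, 7.0]
opening: 0.0383
```

>>> arm_command:
  rows: [0,-1,0,0,0,0,-0.2,0,-3,0,0,0,0,-0.2,0,-6,0,0,0,0,-0.2,0,-8.6,0,0,0,0,-0.2,0,-8.6,0,0,0,0,-0.2,0,-8.6,0,0,0,0,-0.2]
  force: 80

```text
time: 33.25
ee_pos: [0.5904, -0.3477, 0.1599]
tcp_rot: [-90.0, -0.1, -9.0]
wrist_force: [0.4, -0.3, -3.4]
opening: 0.0371
```

```bash
python3 - <<'E'
from h import *
nestview("w27",lo=45,hi=75)
ex=np.array([.9785,-.206]);ey=np.array([.206,.9785])
p=np.array([.5681,.0040])-.0007*ey+.010*ex; print("contact TCP",p)
p=p-.002*ex+.0005*ey; print(p)
go([*p,0.162],-11.9)
E
```

```text
t 33.3 [ 0.5898 -0.3473  0.158 ] [-8.999e+01  2.000e-02 -8.990e+00] [ 0.3 -0.9 -2.7] 0.0373
 far edge z [-11.2  64.1  50.7] 144
 far edge z [ 0.2 62.6 50.9] 144
 far edge z [11.7 65.7 50.9] 143
 row 180 273 375 [-17.5  62.5  37.6] [20.8 61.3 37.8]
 row 200 274 375 [-17.3  62.   29.7] [21.2 62.4 29.6]
 row 220 275 374 [-17.3  62.9  21.3] [21.1 62.2 21.5]
 row 235 275 374 [-17.5  62.7  15. ] [21.2 61.7 15.3]
 z46 comp [598. 269.] 691 min [136.8 110.9 -42.3] max [174.6 110.9  -6.2] mean [155.1 110.9 -23.5]
contact TCP [0.5777408  0.00125505]
[0.5758868 0.0021563]
rows: [-6.84 -0.4  34.3 ] [-0.   2.9 -0. ] dist 34.98
```

View pics/w27.png

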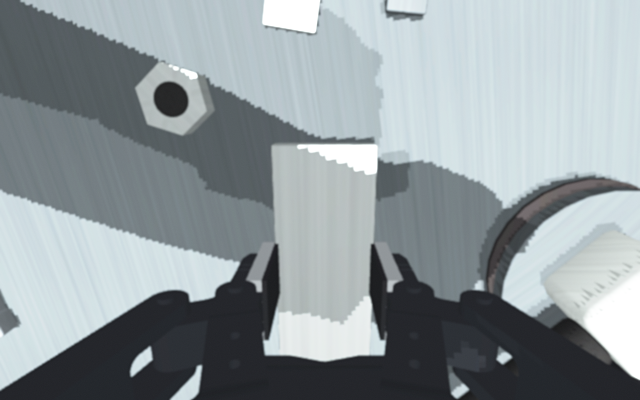

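>>> arm_command:
  rows: [-0.7,-0.2,3.5,0,1,0,-0.2,-1.4,-0.4,7,0,2,0,-0.2,-2.1,-0.4,10.5,0,2.9,0,-0.2,-2.8,-0.4,14,0,2.9,0,-0.2,-3.5,-0.4,17.5,0,2.9,0,-0.2,-4.2,-0.4,21,0,2.9,0,-0.2,-4.9,-0.4,24.5,0,2.9,0,-0.2,-5.6,-0.4,28,0,2.9,0,-0.2,-6.3,-0.4,31.5,0,2.9,0,-0.2,-6.8,-0.4,34.3,0,2.9,0,-0.2,-6.8,-0.4,34.3,0,2.9,0,-0.2,-6.8,-0.4,34.3,0,2.9,0,-0.2]

```text
time: 34.3
ee_pos: [0.5755, 0.0036, 0.1604]
tcp_rot: [-90.0, 0.2, -11.7]
wrist_force: [-0.1, -0.0, -2.9]
opening: 0.0374
```

```bash
python3 - <<'E'
from h import *
o=sensors.get_obs(); print(o["time"],o["ee_pos"],o["tcp_rot"],o["wrist_force"],o["opening"])
go([0.5759,0.0022,0.118],-11.9)
E
```

```text
34.3 [0.57546976 0.00356506 0.16043596] [-90.03857899   0.16816428 -11.72511932] [-0.13743098 -0.02077269 -2.91284253] 0.03735246421825393
rows: [ 0.08  4.24 -0.12] [ 0.   0.2 -0.2] dist 4.25
```

>>> arm_command:
  rows: [0,2,0,0,0,0,-0.2,0,3.8,0,0,0,0,-0.2,0,4.2,0,0,0,0,-0.2,0,4.2,0,0,0,0,-0.2,0,4.2,0,0,0,0,-0.2]

```text
time: 34.72
ee_pos: [0.5762, 0.0013, 0.1202]
tcp_rot: [-90.0, 0.1, -11.9]
wrist_force: [0.6, 0.2, -2.4]
opening: 0.037
```

```bash
python3 - <<'E'
from h import *
nestview("w28")
E
```

```text
t 34.77 [0.5766 0.0014 0.1209] [-9.000e+01 -3.000e-02 -1.193e+01] [ 0.6 -0.4 -2.4] 0.0375
 far edge z [-12.2  64.5  51.1] 144
 far edge z [-1.1 65.8 51. ] 144
 far edge z [10.2 65.7 51. ] 144
 row 180 273 375 [-18.8  65.1  37.7] [19.7 65.9 37.5]
 row 200 274 375 [-18.8  65.6  29.6] [19.9 65.2 29.7]
 row 220 275 374 [-18.7  65.7  21.3] [19.9 65.7 21.3]
 row 235 275 374 [-18.7  64.4  15.5] [20.1 65.8 15. ]
 z46 comp [301.  39.] 5490 min [-40.2  74.2  82.9] max [ 23.6  74.3 102.2] mean [-8.  74.2 89.1]
 z46 comp [391. 162.] 650 min [21.9 74.3 37.4] max [33.3 74.3 48.8] mean [27.5 74.3 43.2]
```

View pics/w28.png

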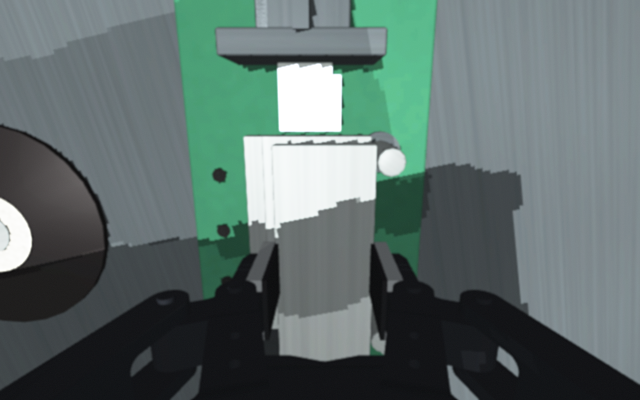

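>>> arm_command:
  rows: [0,1,0.05,0,0,0,-0.2,0,1.7,0.05,0,0,0,-0.2,0,2,0.05,0,0,0,-0.2,0,2.1,0.05,0,0,0,-0.2,0,2.1,0.05,0,0,0,-0.2]

```text
time: 35.18
ee_pos: [0.5764, 0.0025, 0.0992]
tcp_rot: [-90.0, 0.0, -11.9]
wrist_force: [-1.0, 0.1, -1.6]
opening: 0.0373
```

>>> arm_command:
  rows: [0,0.1,0,0,0,0,-0.2,0.1,0.1,0,0,0,0,-0.2,0.2,0.1,0,0,0,0,-0.2,0.2,0.1,0,0,0,0,-0.2,0.2,0.1,0,0,0,0,-0.2]

```text
time: 35.6
ee_pos: [0.5779, 0.0023, 0.0991]
tcp_rot: [-90.0, 0.1, -11.9]
wrist_force: [-7.7, 0.9, 8.4]
opening: 0.0375
```

>>> arm_command:
  rows: [0.05,-0.1,-0.05,0,0,0,-0.2,0.1,-0.1,-0.1,0,0,0,-0.2,0.1,-0.1,-0.1,0,0,0,-0.2,0.1,-0.1,-0.1,0,0,0,-0.2]

```text
time: 35.93
ee_pos: [0.578, 0.0019, 0.0991]
tcp_rot: [-89.9, 0.2, -11.8]
wrist_force: [-7.9, 6.7, 3.3]
opening: 0.0371
```

>>> arm_command:
  rows: [0,0,0,0,0,0,0.3,0,0,0,0,0,0,0.3,0,0,0,0,0,0,0.3,0,-0.5,0,0,0,0,0.3,0,-2,0,0,0,0,0.3,0,-4,0,0,0,0,0.3,0,-5,0,0,0,0,0.3,0,-5,0,0,0,0,0.3]

```text
time: 36.6
ee_pos: [0.5805, 0.0008, 0.1523]
tcp_rot: [-89.9, -0.3, -11.9]
wrist_force: [0.3, 0.2, 0.7]
opening: 0.0552
```

```bash
python3 - <<'E'
from h import *
c,P,Q,o=nestview("w29")
stack(c,P,[(15.5,23),(23.5,31),(31.5,39)])
E
```

```text
t 36.65 [0.58   0.0008 0.1506] [-89.97  -0.16 -11.9 ] [-0.1  0.2 -0.6] 0.0555
 z46 comp [295.  50.] 3855 min [-43.4 103.8  83.2] max [ 20.1 103.9 110.7] mean [-11.6 103.8  90.2]
 z46 comp [370. 153.] 443 min [ 18.3 104.   37. ] max [ 29.7 104.1  48.8] mean [ 24.1 104.   42.9]
 z46 comp [365. 297.] 77 min [ 19.2 104.5 -37.7] max [ 29.2 104.5 -34.6] mean [ 23.9 104.5 -36.5]
tier 15.5 23 px 2185 [543.7   7.7] [103.9   8.6] 78.1 z 18.8 slope [ 0.026 -0.007] nest x [-29.6 -21.2] y [-52.3  49.6]
tier 23.5 31 px 2614 [554.2   8.5] [99.2  9. ] 78.1 z 26.8 slope [ 0.016 -0.004] nest x [-19.7 -10.8] y [-47.7  50.2]
tier 31.5 39 px 12871 [575.3   2.4] [102.7  68.7] 77.93 z 34.8 slope [0.003 0.   ] nest x [-9.7 30. ] y [-51.1  50.3]
```

View pics/w29.png

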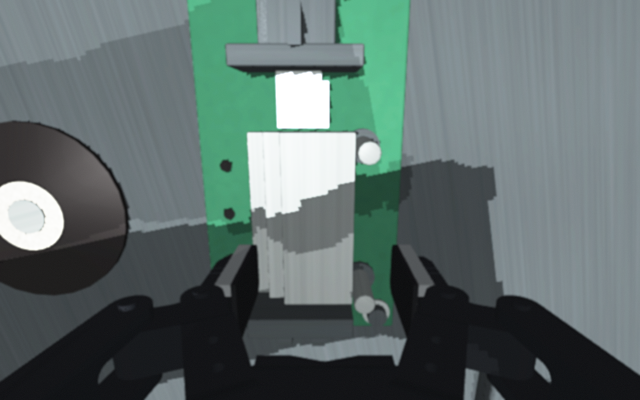

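>>> arm_command:
  rows: [-0.2,0,0,0,0,0,-1,-0.2,1,0,0,0,0,-1,-0.2,2,0,0,0,0,-1,-0.2,3,0,0,0,0,-1,-0.2,3.7,0,0,0,0,-1,-0.2,4,0,0,0,0,-1,-0.2,4.3,0,0,0,0,-1,-0.2,4.3,0,0,0,0,-1]

```text
time: 37.32
ee_pos: [0.5768, 0.0013, 0.1067]
tcp_rot: [-90.0, 0.0, -11.9]
wrist_force: [-5.9, -0.3, 8.3]
opening: 0.0001
```

>>> arm_command:
  rows: [0,0.1,0,0,0,0,-1,0,0.1,0,0,0,0,-1,0,-0.2,0,0,0,0,-1,0,-2,0,0,0,0,-1,0,-5,0,0,0,0,-1,0,-8,0,0,0,0,0,0,-8,0,0,0,0,0]

```text
time: 37.9
ee_pos: [0.5791, 0.0013, 0.1924]
tcp_rot: [-89.9, -0.5, -11.9]
wrist_force: [0.8, 0.6, 0.3]
opening: 0.0229
```

```bash
python3 - <<'E'
from h import *
c,P,Q,o=nestview("w30")
stack(c,P,[(15.5,23),(23.5,31),(31.5,39)])
toppieces("t5")
# flat30 at (.604,-.191) yaw -17.6
y=np.deg2rad(-17.6); zt=np.array([-np.sin(y),np.cos(y)])
p=np.array([.603,-.191])-.03*zt; print(p)
go([*p,0.20],-17.6)
E
```

```text
t 37.95 [0.5787 0.0013 0.1897] [-89.93  -0.33 -11.89] [ 0.  -0.3 -0.7] 0.0307
 far edge z [-12.5  64.2  11.6] 241
 z46 comp [302.  61.] 2495 min [-42.6 142.7  82.8] max [ 21.  143.1 110.4] mean [-10.9 142.9  89.8]
 z46 comp [363. 145.] 295 min [ 19.  143.2  37.1] max [ 30.5 143.2  48.4] mean [ 25.  143.2  42.5]
 z46 comp [324. 292.] 824 min [-17.2 142.8 -60.8] max [ 19.1 143.  -49.5] mean [  1.3 142.9 -55.3]
tier 15.5 23 px 1554 [545.3  14.5] [88.6  9. ] 78.01 z 18.8 slope [ 0.023 -0.006] nest x [-29.6 -20.9] y [-38.3  48.9]
tier 23.5 31 px 1545 [556.5  18.7] [78.   9.3] 78.13 z 26.7 slope [ 0.012 -0.005] nest x [-19.6 -10.6] y [-26.3  50. ]
tier 31.5 39 px 8810 [578.8   0.6] [104.5  40.9] 78.77 z 34.8 slope [-0.    -0.001] nest x [-9.2 29.8] y [-51.9  49.9]
top [384. 217.] 851 [ 529. -114.] [ 32. 333.] 89.7
top [408. 192.] 301 [ 604. -191.] [105.  35.] 71.8
top [432. 220.] 96 [ 517. -267.] [39. 42.] 0.4
[ 0.5939289  -0.21959572]
rows: [  6.12  -1.25 -21.29] [-0.   5.7  0.2] dist 22.18
```

>>> arm_command:
  rows: [6.1,-1.2,-21.3,0,5.7,0,0.05,6.1,-1.2,-21.3,0,5.7,0,0.05,6.1,-1.2,-21.3,0,5.7,0,0.05,6.1,-1.2,-21.3,0,5.7,0,0.05,6.1,-1.2,-21.3,0,5.7,0,0.05,6.1,-1.2,-21.3,0,5.7,0,0.05,6.1,-1.2,-21.3,0,5.7,0,0.05,6.1,-1.2,-21.3,0,5.7,0,0.05,6.1,-1.2,-21.3,0,5.7,0,0.05]

```text
time: 38.75
ee_pos: [0.5928, -0.2187, 0.1972]
tcp_rot: [-90.0, 0.1, -17.6]
wrist_force: [-0.6, -0.2, -0.4]
opening: 0.0446
```

```bash
python3 - <<'E'
from h import *
c,P,Q,o=near("w31")
print(o["time"],o["ee_pos"],o["tcp_rot"],o["wrist_force"],o["opening"])
findpiece(c,P,o)
E
```

```text
38.8 [ 0.59292433 -0.21834522  0.1975582 ] [-8.99823631e+01  6.89042158e-02 -1.75209223e+01] [ 0.14555887 -0.11564411 -0.11420527] 0.04464344784291938
comp px [174.   7.] 2081 ctr [551.8 -74.3  10.3] size [ 11.8 119.8] yaw 72.53 tool [-82.3 187.4 124.9]
comp px [327. 152.] 5637 ctr [ 604.3 -191.2    8.8] size [98.6 29.9] yaw -17.63 tool [  2.9 188.8  29.2]
comp px [412. 173.] 1653 ctr [ 658.8 -220.3   14.9] size [44.4 22.5] yaw -14.33 tool [ 63.6 182.6  17.9]
comp px [587. 295.] 375 ctr [ 767.6 -357.    13.7] size [ 7.  46.3] yaw 72.56 tool [208.5 183.5 -79.7]
```

View pics/w31.png

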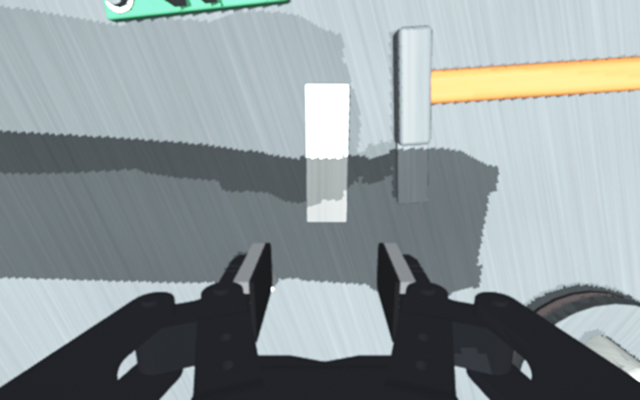

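>>> arm_command:
  rows: [0.2,0,2.9,0,0,0,-0.06,0.2,3,2.9,0,0,0,-0.06,0.2,6.5,2.9,0,0,0,-0.06,0.2,10,2.9,0,0,0,-0.06,0.2,11.5,2.9,0,0,0,-0.06,0.2,12,2.9,0,0,0,-0.06,0.2,12.2,2.9,0,0,0,-0.06,0.2,12.2,2.9,0,0,0,-0.06,0.2,12.2,2.9,0,0,0,-0.06,0.2,12.2,2.9,0,0,0,-0.06,0.2,12.2,2.9,0,0,0,-0.06]
  force: 50

```text
time: 39.72
ee_pos: [0.6044, -0.1928, 0.0777]
tcp_rot: [-90.0, -0.1, -17.6]
wrist_force: [0.4, -0.3, -1.1]
opening: 0.0404
```

```bash
python3 - <<'E'
from h import *
c,P,Q,o=near("w32")
print(o["time"],o["ee_pos"],o["tcp_rot"],o["wrist_force"],o["opening"])
go([0.6035,-0.1912,0.074],-17.6)
E
```

```text
39.7667 [ 0.60419083 -0.19278732  0.07741842] [-90.00004222  -0.09875547 -17.59079183] [ 0.63462785 -0.21968244 -0.04965103] 0.04007053399154913
rows: [-0.11  0.34  0.13] [0.  0.  0.1] dist 0.38
```

View pics/w32.png

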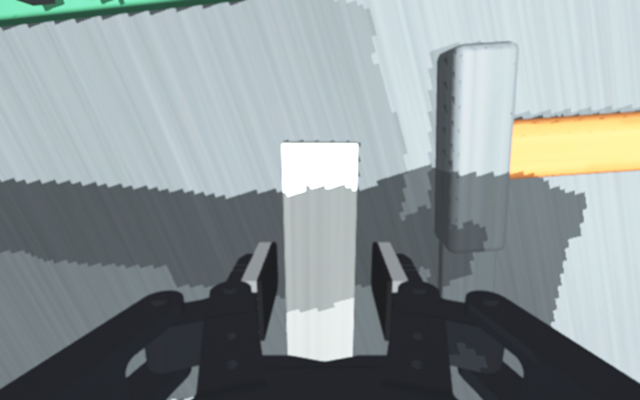

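>>> arm_command:
  rows: [0,0.3,0.05,0,0,0,-0.06,0,0.3,0.05,0,0,0,-0.06,0,0.3,0.05,0,0,0,-0.5,0,0.3,0.05,0,0,0,-0.5,0,0.3,0.05,0,0,0,-0.5,0,0.3,0.05,0,0,0,-0.5,0,0.3,0.05,0,0,0,-0.5]

```text
time: 40.35
ee_pos: [0.6039, -0.1922, 0.0733]
tcp_rot: [-90.0, -0.0, -17.6]
wrist_force: [-0.4, -0.3, 1.8]
opening: 0.0284
```

>>> arm_command:
  rows: [0,-1,0,0,0,0,-0.5,0,-3,0,0,0,0,-0.5,0,-6,0,0,0,0,-0.5,0,-9.2,0,0,0,0,-0.5,0,-9.2,0,0,0,0,-0.5,0,-9.2,0,0,0,0,-0.5]
  force: 80

```text
time: 40.85
ee_pos: [0.6047, -0.1924, 0.1678]
tcp_rot: [-90.0, -0.2, -17.6]
wrist_force: [0.3, -0.5, -2.1]
opening: 0.0277
```

```bash
python3 - <<'E'
from h import *
nestview("w33",lo=45,hi=75)
ex=np.array([.9785,-.206]);ey=np.array([.206,.9785])
p=np.array([.5681,.0040])-.0007*ey+.015*ex; print("contact TCP",p)
p=p-.002*ex+.0005*ey; print(p)
go([*p,0.167],-11.9)
E
```

```text
t 40.9 [ 0.604  -0.1922  0.1657] [-9.000e+01 -4.000e-02 -1.759e+01] [-0.9  0.4 -3.3] 0.027
 far edge z [-11.1  63.4  51.3] 144
 far edge z [ 0.2 64.1 51.2] 144
 far edge z [11.6 64.1 51.2] 144
 row 180 286 363 [-12.6  63.4  37.8] [16.4 62.8 37.9]
 row 200 287 362 [-12.3  62.5  30. ] [16.3 63.3 29.8]
 row 220 287 362 [-12.7  64.3  21.2] [16.5 63.5 21.4]
 row 235 288 361 [-12.3  62.5  15.5] [16.1 61.8 15.7]
 z46 comp [107.   3.] 416 min [-116.5  119.3  110.4] max [-81.3 119.3 114.5] mean [-102.8  119.3  113.2]
contact TCP [5.826333e-01 2.250500e-04]
[0.5807793 0.0011263]
rows: [-8.05 -0.14 17.73] [ 0.  -5.7  0. ] dist 19.47
```

View pics/w33.png

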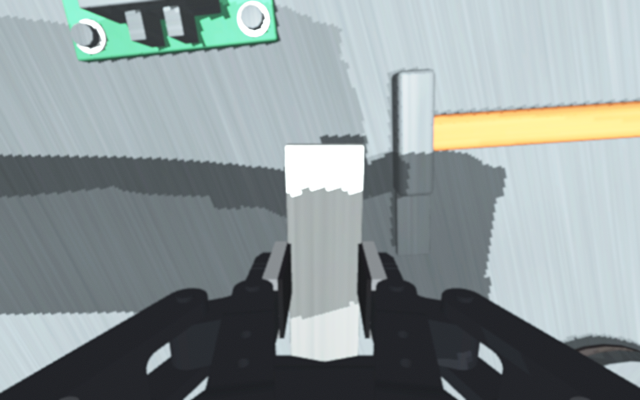

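>>> arm_command:
  rows: [-1.5,0,3.5,0,-1.5,0,-0.5,-3,0,7,0,-3,0,-0.5,-4.5,0,10.5,0,-4.5,0,-0.5,-6,0,14,0,-5.7,0,-0.5,-7.3,0,16.5,0,-5.7,0,-0.5,-8,0,17.7,0,-5.7,0,-0.5,-8,0,17.7,0,-5.7,0,-0.5,-8,0,17.7,0,-5.7,0,-0.5,-8,2,17.7,0,-5.7,0,-0.5,-8,3.6,17.7,0,-5.7,0,-0.5,-8,3.6,17.7,0,-5.7,0,-0.5,-8,3.6,17.7,0,-5.7,0,-0.5]

```text
time: 41.9
ee_pos: [0.5806, -0.0005, 0.1282]
tcp_rot: [-90.0, 0.1, -12.0]
wrist_force: [-0.4, -0.4, -1.0]
opening: 0.0273
```

```bash
python3 - <<'E'
from h import *
nestview("w34",lo=45,hi=76)
go([0.5812,0.0008,0.118],-11.9)
E
```

```text
t 41.95 [ 5.811e-01 -3.000e-04  1.293e-01] [-9.002e+01  4.000e-02 -1.197e+01] [-0.   0.2 -1.7] 0.0275
 far edge z [-12.7  67.6  50.7] 144
 far edge z [-1.3 67.2 50.8] 144
 far edge z [10.1 67.5 50.7] 144
 row 180 286 363 [-14.   66.2  37.4] [14.9 65.9 37.5]
 row 200 287 362 [-13.8  65.7  29.6] [14.7 65.5 29.6]
 row 220 287 362 [-14.   65.8  21.3] [14.9 65.5 21.4]
 row 235 288 361 [-13.8  66.2  14.9] [14.7 65.6 15.1]
 z46 comp [291.  40.] 4984 min [-44.9  82.6  83.8] max [ 18.8  82.6 104.1] mean [-12.5  82.6  90.1]
 z46 comp [377. 157.] 587 min [17.2 82.7 38.4] max [28.8 82.7 49.5] mean [22.9 82.7 43.9]
rows: [-0.01  1.13  0.11] [ 0.  -0.1 -0. ] dist 1.14
```

View pics/w34.png

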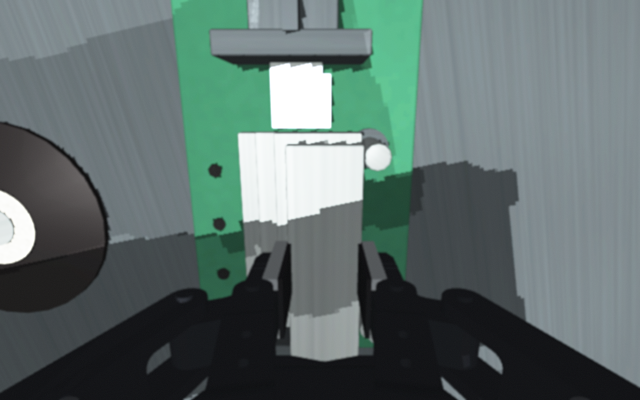

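>>> arm_command:
  rows: [0,0,0.13,0,0,0,-0.5,0,1,0.13,0,0,0,-0.5,0,1.5,0.13,0,0,0,-0.5,0,1.8,0.13,0,0,0,-0.5,0,1.9,0.13,0,0,0,-0.5,0,1.9,0.13,0,0,0,-0.5,0,1.9,0.13,0,0,0,-0.5]

```text
time: 42.53
ee_pos: [0.5814, 0.0021, 0.1103]
tcp_rot: [-90.0, 0.0, -11.9]
wrist_force: [-0.0, 0.3, -0.6]
opening: 0.0272
```

>>> arm_command:
  rows: [0,0.1,0,0,0,0,-0.5,0,0.2,0,0,0,0,-0.5,0,0.3,0,0,0,0,-0.5,0,0.3,0,0,0,0,-0.5]

```text
time: 42.87
ee_pos: [0.5814, 0.002, 0.1075]
tcp_rot: [-90.0, -0.0, -11.9]
wrist_force: [0.2, -0.1, -0.6]
opening: 0.0274
```

>>> arm_command:
  rows: [0,0.1,0,0,0,0,-0.5,0,0.1,0,0,0,0,-0.5,0,0.1,0,0,0,0,-0.5]

```text
time: 43.12
ee_pos: [0.5814, 0.002, 0.1075]
tcp_rot: [-90.0, -0.1, -11.9]
wrist_force: [-4.2, 0.4, 8.2]
opening: 0.0274
```

>>> arm_command:
  rows: [0.1,-0.1,-0.1,0,0,0,-0.5,0.15,-0.1,-0.15,0,0,0,-0.5,0.2,-0.1,-0.15,0,0,0,-0.5,0.2,-0.1,-0.15,0,0,0,-0.5]

```text
time: 43.45
ee_pos: [0.5825, 0.0003, 0.1075]
tcp_rot: [-90.0, 0.1, -11.9]
wrist_force: [-4.7, 2.6, 5.7]
opening: 0.0271
```

>>> arm_command:
  rows: [0.1,0,0,0,0,0,-0.5,0.1,0,0,0,0,0,-0.5,0.1,0,0,0,0,0,-0.5]

```text
time: 43.7
ee_pos: [0.5828, 0.0003, 0.1075]
tcp_rot: [-90.0, 0.2, -11.9]
wrist_force: [-9.7, 2.9, 8.3]
opening: 0.0276
```

Against the pins (force −10 N, hardly any movement). Release.

>>> arm_command:
  rows: [-0.05,0,0,0,0,0,0.1,-0.05,0,0,0,0,0,0.1,-0.05,0,0,0,0,0,0.1,-0.05,-0.5,0,0,0,0,0.1,0,-2,0,0,0,0,0.1,0,-4,0,0,0,0,0.1,0,-5,0,0,0,0,0.1,0,-5,0,0,0,0,0.1]

```text
time: 44.37
ee_pos: [0.5852, -0.0001, 0.1602]
tcp_rot: [-90.0, -0.3, -11.9]
wrist_force: [-0.2, -0.3, 1.0]
opening: 0.0472
```

```bash
python3 - <<'E'
from h import *
c,P,Q,o=nestview("w35")
stack(c,P,[(15.5,23),(23.5,31),(31.5,39),(39.5,45.5)])
E
```

```text
t 44.42 [ 5.847e-01 -1.000e-04  1.585e-01] [-89.97  -0.15 -11.89] [ 1.  -0.7 -0.9] 0.0471
 z46 comp [286.  52.] 3545 min [-48.2 111.7  83. ] max [ 15.1 111.8 110.5] mean [-16.6 111.7  90. ]
 z46 comp [358. 151.] 404 min [ 13.4 112.   37.2] max [ 24.8 112.   48.5] mean [ 19.3 112.   42.9]
 z46 comp [355. 294.] 212 min [ 13.6 112.  -42.1] max [ 25.1 112.  -34.4] mean [ 19.3 112.  -38.9]
tier 15.5 23 px 1561 [547.1  24.4] [69.7  8.5] 78.11 z 18.7 slope [ 0.022 -0.006] nest x [-29.6 -21.3] y [-18.8  49.6]
tier 23.5 31 px 2128 [553.6   5.9] [104.4   8.9] 78.13 z 26.8 slope [ 0.006 -0.003] nest x [-19.6 -10.9] y [-52.3  50.2]
tier 31.5 39 px 2867 [590.5 106.5] [20.6 37.5] 78.17 z 34.6 slope [ 0.001 -0.002] nest x [-18.4  18.8] y [ 94.2 114.8]
tier 39.5 45.5 px 9565 [5.834e+02 2.000e-01] [101.6  49.8] 77.93 z 42.8 slope [0.001 0.001] nest x [ 0.3 30. ] y [-51.   49.3]
```

View pics/w35.png

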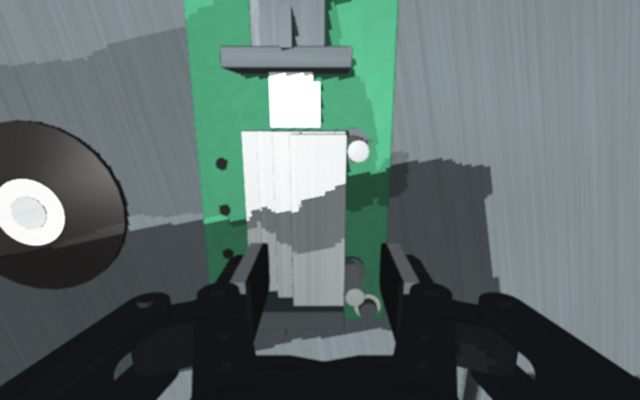

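>>> arm_command:
  rows: [-0.2,0,0,0,0,0,-1,-0.2,1,0,0,0,0,-1,-0.2,2,0,0,0,0,-1,-0.2,3,0,0,0,0,-1,-0.2,3.7,0,0,0,0,-1,-0.2,4,0,0,0,0,-1,-0.2,4.3,0,0,0,0,-1,-0.2,4.4,0,0,0,0,-1,-0.2,4.4,0,0,0,0,-1]

```text
time: 45.17
ee_pos: [0.5813, 0.0003, 0.1146]
tcp_rot: [-90.0, 0.0, -11.9]
wrist_force: [-10.9, -0.1, 15.9]
opening: 0.0001
```

>>> arm_command:
  rows: [0,-0.2,0,0,0,0,-1,0,-2,0,0,0,0,-1,0,-5,0,0,0,0,-1,0,-9,0,0,0,0,0.2,0,-9.5,0,0,0,0,0.2,0,-9.5,0,0,0,0,0.2]

```text
time: 45.67
ee_pos: [0.5834, 0.0003, 0.2117]
tcp_rot: [-89.9, -0.3, -11.9]
wrist_force: [0.0, -0.2, -0.3]
opening: 0.0353
```

```bash
python3 - <<'E'
from h import *
c,P,Q,o=nestview("w36")
stack(c,P,[(23.5,31),(31.5,39),(39.5,45.5)])
go([0.6063,0.1415,0.205],-11.9)
E
```

```text
t 45.72 [5.827e-01 3.000e-04 2.095e-01] [-89.97  -0.16 -11.89] [-0.1 -0.  -0.5] 0.0431
 z46 comp [330.   4.] 64 min [ -2.1 162.5 122.5] max [ 13.3 162.5 124.1] mean [  5.8 162.5 123.4]
 z46 comp [297.  64.] 2035 min [-46.3 162.5  83.2] max [ 17.  162.7 110.6] mean [-14.7 162.6  89.9]
 z46 comp [354. 142.] 251 min [ 15.7 162.9  37.2] max [ 26.9 162.9  48.2] mean [ 21.3 162.9  42.7]
 z46 comp [351. 260.] 204 min [ 15.6 163.  -46.5] max [ 27.  163.  -34.9] mean [ 21.2 163.  -40.9]
 z46 comp [313. 279.] 919 min [-27.8 162.6 -62.1] max [ 15.1 162.8 -49.4] mean [ -5.9 162.7 -55.6]
tier 23.5 31 px 1551 [554.3   8.1] [99.8  9.2] 78.13 z 26.8 slope [ 0.023 -0.007] nest x [-19.6 -10.6] y [-47.4  50. ]
tier 31.5 39 px 3120 [592.7 112.4] [34.3 39.3] 78.17 z 34.6 slope [ 0.003 -0.001] nest x [-18.3  18.7] y [ 93.6 127.9]
tier 39.5 45.5 px 6188 [577.6   1. ] [102.   42.9] 77.94 z 42.8 slope [ 0.001 -0.   ] nest x [ 0.3 29.9] y [-51.5  49. ]
rows: [-0.6   0.45 14.3 ] [-0.   0.   0.2] dist 14.32
```

View pics/w36.png

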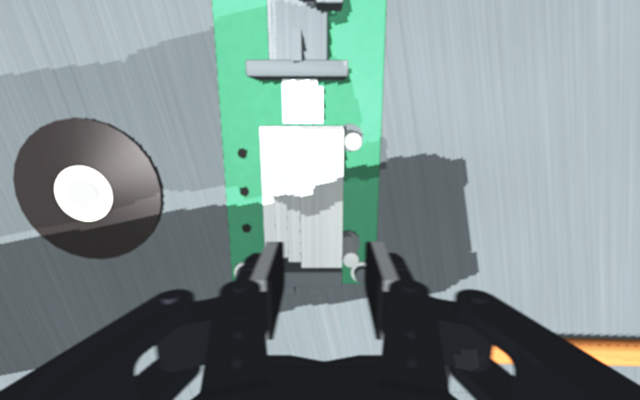

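>>> arm_command:
  rows: [-0.2,0,4,0,0,0,0.2,-0.4,0.4,8,0,0,0,0.2,-0.6,0.4,12,0,0,0,0.2,-0.6,2,14.3,0,0,0,0.2,-0.6,4,14.3,0,0,0,0.2,-0.6,5.5,14.3,0,0,0,0.2,-0.6,5.5,14.3,0,0,0,0.2,-0.6,5.5,14.3,0,0,0,0.2]
  force: 40

```text
time: 46.38
ee_pos: [0.6048, 0.1414, 0.1514]
tcp_rot: [-90.1, 0.2, -11.9]
wrist_force: [-0.1, -0.1, 0.5]
opening: 0.051
```

```bash
python3 - <<'E'
from h import *
c,P,Q,o=near("w37")
print(o["time"],o["ee_pos"],o["tcp_rot"],o["wrist_force"],o["opening"])
z=P[...,2]*1000
k=((z>78)&(z<95)).astype(np.uint8); k[:,:290]=0;k[:,375:]=0
n,l,st,ce=cv2.connectedComponentsWithStats(k)
for i in range(1,n):
    if st[i,4]>60:
        q=Q[l==i]; print(ce[i].round(),st[i,4],np.percentile(q,[1,50,99],axis=0).round(1).tolist())
go([0.6065,0.1415,0.127],-11.9)
E
```

```text
46.4333 [0.60534816 0.14129577 0.15288491] [-9.00277383e+01  6.12566014e-02 -1.19030536e+01] [-0.32166456 -0.55935895  0.76033132] 0.05113775981802697
[321. 262.] 2016 [[-7.1, 64.9, -13.0], [-1.1, 66.4, 3.4], [4.7, 73.9, 15.8]]
[361. 262.] 978 [[12.7, 66.8, -12.5], [15.4, 68.4, 2.4], [18.7, 74.4, 14.8]]
rows: [0.11 2.59 0.04] [ 0.  -0.  -0.1] dist 2.59
```

View pics/w37.png

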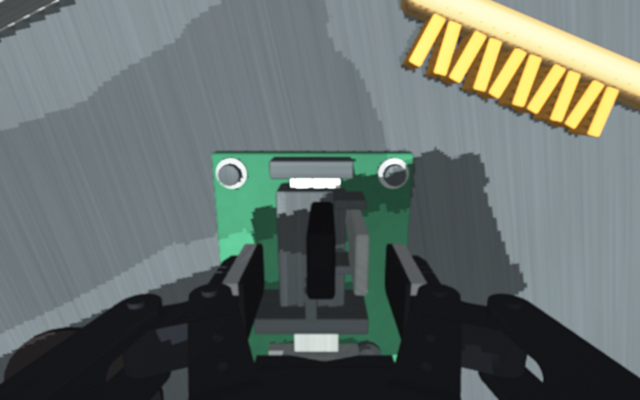

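>>> arm_command:
  rows: [0.15,1.2,0.1,0,0,0,0.2,0.15,2.5,0.1,0,0,0,0.2,0.15,2.5,0.1,0,0,0,0.2,0.15,2.5,0.1,0,0,0,-1,0.15,2.5,0.1,0,0,0,-1,0.15,2.5,0.1,0,0,0,-1,0.15,2.5,0.1,0,0,0,-1,0.15,2.5,0.1,0,0,0,-1,0.15,2.5,0.1,0,0,0,-1,0.15,2.5,0.1,0,0,0,-1]
  force: 40

```text
time: 47.27
ee_pos: [0.6078, 0.142, 0.1292]
tcp_rot: [-90.0, -0.1, -11.9]
wrist_force: [-0.1, -3.2, 5.1]
opening: 0.0207
```

```bash
python3 - <<'E'
from h import *
c,P,Q,o=near("w38")
print(o["time"],o["ee_pos"],o["tcp_rot"],o["wrist_force"],o["opening"])
cv2.imwrite("pics/w38z.png",cv2.resize(c["pixels"][200:360,240:400],None,fx=3,fy=3,interpolation=cv2.INTER_CUBIC))
E
```

```text
47.3167 [0.60777321 0.14199505 0.12920731] [-89.99072921  -0.10405836 -11.9032917 ] [ 0.36040033 -2.93376157  6.43652484] 0.020975467307722786
```

View pics/w38z.png

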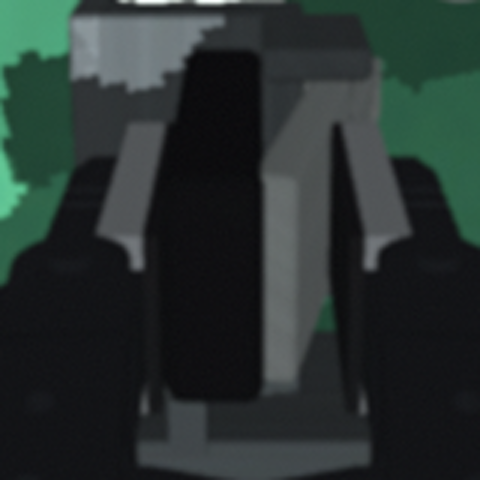

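>>> arm_command:
  rows: [0,0,-0.4,0,0,0,-1,0,0,-0.9,0,0,0,-1,0,0,-1.4,0,0,0,-1,0,0,-1.9,0,0,0,-1,0,0,-2.4,0,0,0,-1,0,0,-2.8,0,0,0,-1,0,0,-3,0,0,0,-1,0,0,-3,0,0,0,-1,0,0,-3,0,0,0,-1]

```text
time: 48.07
ee_pos: [0.6016, 0.1128, 0.1292]
tcp_rot: [-89.9, -0.1, -11.9]
wrist_force: [0.4, -0.3, 5.5]
opening: 0.0208
```

```bash
python3 - <<'E'
from h import *
c,P,Q,o=near("w39")
print(o["time"],o["ee_pos"],o["tcp_rot"],o["wrist_force"],o["opening"])
e=np.array([.206,.9785]); print((o["ee_pos"][:2]-[.6016,.1122])@e*1000)
E
```

```text
48.1167 [0.60162243 0.11284947 0.12920353] [-89.95060308  -0.10613045 -11.8930602 ] [ 1.1614051  -0.16017108  6.09118873] 0.02062082480151885
0.6401255110367037
```

View pics/w39.png

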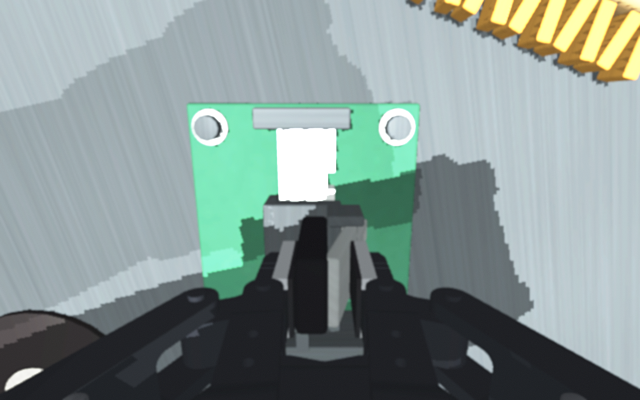

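>>> arm_command:
  rows: [0,0,-0.06,0,0,0,-1,0,0,-0.06,0,0,0,-1,0,0,-0.06,0,0,0,0.2,0,0,-0.06,0,0,0,0.2,0,0,-0.06,0,0,0,0.2,0,0,-0.06,0,0,0,0.2,0,-2,-0.06,0,0,0,0.2,0,-5,-0.06,0,0,0,0.2,0,-8,-0.06,0,0,0,0.2,0,-8,-0.06,0,0,0,0.2]

```text
time: 48.95
ee_pos: [0.6022, 0.1126, 0.2144]
tcp_rot: [-89.8, -0.4, -11.9]
wrist_force: [1.7, 0.3, 0.6]
opening: 0.0513
```

```bash
python3 - <<'E'
from h import *
c,P,Q,o=near("w40")
print(o["time"],o["ee_pos"],o["tcp_rot"],o["wrist_force"],o["opening"])
z=P[...,2]*1000
k=((z>78)&(z<95)).astype(np.uint8); k[:,:230]=0;k[:,430:]=0
n,l,st,ce=cv2.connectedComponentsWithStats(k)
for i in range(1,n):
    if st[i,4]>60:
        q=P[l==i][:,:2]*1000; r=cv2.minAreaRect(q.astype(np.float32)); print(ce[i].round(),np.round(r[0],1),np.round(r[1],1),r[2])
go([0.5770,0.045,0.30],-11.9)
E
```

```text
49.0 [0.60190446 0.11249078 0.21168001] [-89.87545285  -0.25767332 -11.88274741] [ 0.0625788   0.61113961 -1.15792871] 0.05147136707809647
[314. 220.] [597.9 112.6] [30.8 11.9] 78.02823638916016
[343. 220.] [614.9 109.6] [28.2  6. ] 78.49527740478516
rows: [-1.01 -8.85 -7.1 ] [-0.1  0.   0.3] dist 11.39
```

View pics/w40.png

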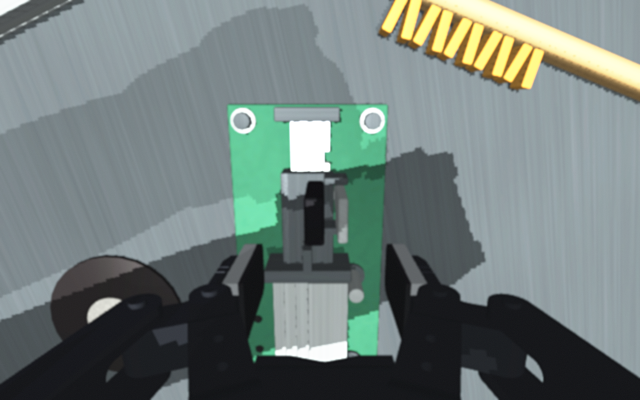

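>>> arm_command:
  rows: [-0.3,-3,-2,0,0,0,0.2,-0.6,-6,-5,0,0,0,0.2,-1,-8.8,-7,0,0,0,0.2,-1,-8.8,-7,0,0,0,0.2,-1,-8.8,-7,0,0,0,0.2]

```text
time: 49.42
ee_pos: [0.5769, 0.0449, 0.2973]
tcp_rot: [-90.0, -0.1, -12.0]
wrist_force: [-0.3, 0.6, -0.8]
opening: 0.0513
```

```bash
python3 - <<'E'
from h import *
c,P,Q,o=nestview("w41")
stack(c,P,[(15.5,23),(23.5,31),(31.5,39),(39.5,45.3)])
z=P[...,2]*1000
k=((abs(z-47)<2)).astype(np.uint8); k[:,:230]=0;k[:,420:]=0;k[300:]=0
n,l,st,ce=cv2.connectedComponentsWithStats(k)
ex=np.array([.9785,-.206]);ey=np.array([.206,.9785])
for i in range(1,n):
    if st[i,4]>20:
        L=P[l==i][:,:2]*1000-[568.9,4.2]; print(ce[i].round(),st[i,4],"nest x",np.percentile(L@ex,[1,99]).round(1),"y",np.percentile(L@ey,[1,99]).round(1))
cv2.imwrite("pics/w41z.png",cv2.resize(c["pixels"][10:290,230:410],None,fx=2.1,fy=2.1,interpolation=cv2.INTER_CUBIC))
snap("scene","s3"); t=snap("top","t6")
for n_ in ["latch_tab","grip"]: print(models.spot_point(n_,"wrist")[:1])
E
```

```text
t 49.47 [0.5767 0.0455 0.2957] [-8.999e+01  2.000e-02 -1.193e+01] [-0.8  0.9  0.4] 0.0515
 z46 comp [323. 160.] 867 min [-30.6 248.8  10.6] max [ 32.5 248.8  36.6] mean [  1.3 248.8  16.8]
 z46 comp [363. 179.] 131 min [ 31.8 249.1  -6.2] max [ 42.9 249.1   5. ] mean [ 37.1 249.1  -0.3]
 z46 comp [361. 263.] 109 min [ 31.8 249.  -89.2] max [ 42.6 249.  -77.6] mean [ 37.2 249.  -83.7]
 z46 comp [323. 277.] 705 min [ -28.   248.9 -105.2] max [ 31.2 248.9 -92.2] mean [  0.8 248.9 -98.9]
tier 15.5 23 px 870 [544.1   6.7] [99.3  9.6] 77.99 z 18.8 slope [ 0.005 -0.001] nest x [-29.5 -20.2] y [-51.5  46.3]
tier 23.5 31 px 920 [554.1   7.2] [97.   9.7] 77.57 z 26.9 slope [ 0.015 -0.004] nest x [-19.5 -10. ] y [-47.5  48.2]
tier 31.5 39 px 2286 [589.2  98.8] [69.7 37.9] 78.11 z 34.8 slope [ 0.001 -0.001] nest x [-18.4  18.5] y [ 62.  130.8]
tier 39.5 45.3 px 3157 [ 5.843e+02 -1.000e-01] [102.3  30.5] 78.02 z 42.9 slope [ 0.    -0.002] nest x [ 0.7 30.1] y [-48.9  49.2]
[323. 161.] 824 nest x [-30.8  31.4] y [52.6 76.2]
[363. 179.] 125 nest x [31.  41.5] y [36.6 47.1]
[360. 263.] 104 nest x [30.9 41.6] y [-47.2 -36.6]
[323. 277.] 691 nest x [-28.8  29.4] y [-63.3 -51.1]
[{'location': [355.4, 97.8], 'conf': 0.74}]
[{'location': [332.9, 102.0], 'conf': 0.61}]
```

View pics/w41z.png

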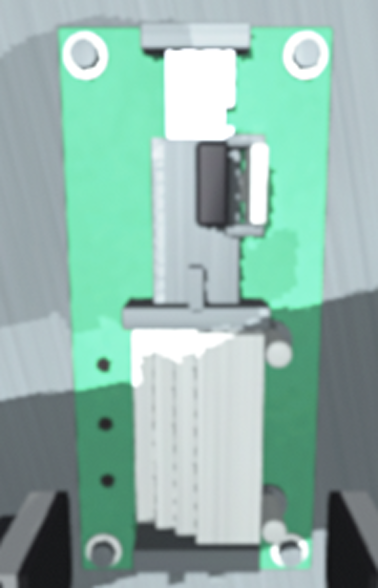

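View pics/s3.png

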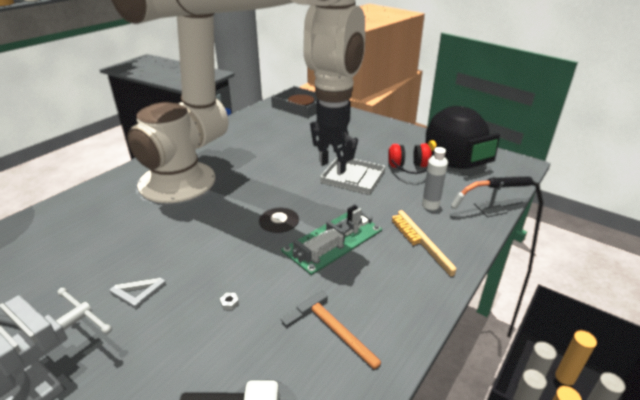

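```bash
python3 - <<'E'
from h import *
print(bot.job_done())
E
```

```text
the job is handed in; nothing more can be done
None
```

The jig is changed over and the job is handed in, at about 49.5 s on the robot's clock.

- **Jaw back:** I squeezed the latch, drew the jaw back about 30 mm and let it go. It locked at the outermost notch: the gap from grip to tab read 17 mm, the same as at rest.
- **Step block:** It went flat into the tray. The heights read off the picture just after I let go were the tray floor at 3 mm and the tiers at about 11 and 20 mm.
- **New stack:** All four pieces were there, so I stacked the 60, 50, 40 and 30 mm widths in that order. I pushed each one against the pins until I felt contact, let go, and pressed it with closed fingertips at about 9–28 N.
- **Jaw in:** I squeezed the latch again, brought the jaw in to the middle notch and released it.

**Last checks:**
- **Stack:** The pieces read level. Their top faces are 8 mm apart and their front edges 10 mm apart, with the backs on the pin line.
- **Jaw:** The grip-to-tab gap of 17.3 mm shows the tooth home. The face reads at nest y = 52.6 mm and the stack ends at about 49–50 mm.
- **Other things:** In the last bench picture I saw nothing else moved. I compared it by eye and did not measure every item.

**Disagreements, none of which needed mending:**
- The first grip on the block was shallow, so I opened and gripped deeper before lifting.
- The wrist camera reads 1–2 mm high, so I settled the final fits by contact force.
- The 30 mm piece sits about 0.7 mm nearer the end stop than the others.
- The jaw sits about 0.6 mm from its starting spot, inside the notch play.

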